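# Build a gauge head onto the trap port through a reducer

## Task

On the open upright port of the foreline trap, build up the gauge joint in order: the big centring ring on the port, the steel reducer on it with its wide flange down, the small centring ring on the reducer's narrow top flange, and the blue gauge head on that. Each piece must sit fully home and square on the one below, ready for the clamps. Keep the gauge head upright throughout, and leave the blank flange, the vial and the timer where they are.

Things in the scene. Friction and masses are not known exactly. Their poses are not given: they have to be found in the camera images.
- trap_port (a point): Centre of the top face of the upright port on the fixed foreline trap: squat round aluminium pot 86 mm wide, lid 34 mm high, screw heads to 40 mm, black-capped side nozzle reaching 66 mm out along +x. The port flange is steel, 40 mm wide, its face 60 mm above the bench, with a round recess in it 27 mm wide, 6.5 mm deep. z up along the port's axis.
- big_ring_center (a point): Centre of the big centring ring, 13 mm tall, flat on the bench: black sealing ring 39 mm wide, 5 mm thick (4 to 9 mm above the bench; grasp across it) round a hollow metal sleeve 24.8 mm wide that stands out 4 mm above and below, tapering to 21.4 mm. The sleeve drops into the port's and reducer's 27 mm recesses until the black ring lies on the face. z: its axis; same both ways up.
- reducer_center (a point): Centre of the stainless reducer, 40 mm tall, standing on its wide flange (40 mm wide, 0 to 6 mm above its underside, recess 27 mm wide, 4.5 mm deep below). Narrow flange on top: 30 mm wide, 34 to 40 mm up, recess 19 mm wide, 4.5 mm deep in its top face; grasp across this flange. Tapering neck between, 28 to 20 mm wide. z: its axis, up.
- small_ring_center (a point): Centre of the small centring ring, 13 mm tall, flat on the bench: green sealing ring 29 mm wide, 5 mm thick (4 to 9 mm above the bench; grasp across it) round a hollow metal sleeve 16.8 mm wide that stands out 4 mm above and below, tapering to 13.6 mm. The sleeve drops into the 19 mm recesses of the reducer's top and the gauge head's foot. z: its axis; same both ways up.
- gauge_center (a point): Centre of the gauge head, 72 mm tall, upright on its foot: steel flange 30 mm wide (0 to 6 mm up) with a recess 19 mm wide, 4.5 mm deep in its underside; blue round housing 32 mm wide from 15 to 62 mm up (grasp across it), silver band at its foot; black socket 16 mm wide on top. z: its axis, up.
- blank: Bystander: blank flange, a light-coloured solid disc 40 mm in diameter and 10 mm tall with a raised middle; origin at the centre of its underside. Leave it alone.
- vial: Bystander: upright sample vial with a blue cap, 27 mm wide, 66 mm tall; origin at the centre of its underside. Leave it alone.
- timer: Bystander: white bench timer with coloured buttons, 56 x 64 x 18 mm, lying flat; origin at the centre of its underside. Leave it alone.

How it is judged:
On the way, in this order (a step that is already met when the one before it is completed fails the run):
1. the big centring ring lies seated on the trap's port (horizontal distance between big_ring_center and trap_port below 0.003 m and z of big_ring_center in the frame of trap_port between 0.0005 and 0.0045 m), for 0.2 s.
2. the reducer sits on the big ring, wide flange down (horizontal distance between reducer_center and trap_port below 0.005 m and angle between reducer_center's own z axis and vertical below 0.07 rad and z of reducer_center in the frame of trap_port between 0.0225 and 0.0275 m), for 0.2 s.
3. the small centring ring lies seated on the reducer (horizontal distance between reducer_center and trap_port below 0.005 m and horizontal distance between small_ring_center and reducer_center below 0.004 m and z of small_ring_center in the frame of reducer_center between 0.0205 and 0.0247 m), for 0.2 s.
At the end, for the whole second after the job is handed in: Big ring seated in the port (3 mm), reducer on it wide flange down (5 mm of the port axis), small ring in the reducer's top (4 mm), gauge head on that (7 mm of the reducer axis); heights right within about 2 mm, reducer and gauge upright within 0.07 rad; all released and standing by itself (all of step 1 and all of step 3 and angle between each of reducer_center, gauge_center's own z axis and vertical below 0.07 rad and z of reducer_center in the frame of trap_port between 0.0225 and 0.0275 m and horizontal distance between gauge_center and reducer_center below 0.007 m and z of gauge_center in the frame of reducer_center between 0.0585 and 0.0637 m); the robot touches nothing.
It fails at once if the gauge head is tipped over or laid down (angle between gauge_center's own z axis and vertical above 0.6 rad).
It fails at once if the blank flange, the vial or the timer is moved more than 30 mm (distance of any of blank, vial, timer from where it was at the start of the episode above 0.03 m).
It also fails if it takes over 109 s, if anything falls off the work surface, if the arm or the gripper's body presses on something with over 40 N, if the wrist force passes 120 N, or if a joint passes its speed limit or range.

## Robot

A 7-joint arm with a two-finger parallel gripper is mounted at the origin on a cart in front of the work surface, level with it; the furniture and walls round the work are solid. World frame = base frame: x ahead of the robot, y to its left, z up, the work surface at z = 0. Lengths are in m, angles in rad, forces in N, time in s.
With the tool pointing down it reaches from about 0.4 to 0.85 m from the base axis. Payload 4.5 kg.
Tool frame: the origin (TCP) lies at the very end of the fingers, on their centre line; the grasp point (between the pads) lies 19 mm behind it; z points along the fingers, y is the direction in which the jaws open and shut (so a half turn about z gives the same grasp; the last joint's range is limited). The gripper opens to 85 mm and grips with 20 to 120 N. Pads are 22 mm wide; open, the fingers measure 114 mm over their backs; the gripper's body (76 mm by 85 mm) begins 54 mm behind the grasp point. The pads swing forward as they close: fully open they stand 13 mm farther back than shut.
Start: joints at [1.156, 0.689, -0.195, 1.565, 0.157, 0.902, -0.215], TCP at [0.271, -0.563, 0.231] pointing down, gripper open.
Joint ranges: [-3.01, 3.01], [-0.46, 2.08], [-1.47, 1.51], [0.13, 2.56], [-1, 4.14], [0.04, 2.09], [-2.66, 2.66]. Speed limits (rad/s): [2.57, 2.57, 3.14, 3.14, 3.14, 3.14, 3.14].

## Interface

Orientations are given as a unit quaternion [w, x, y, z].
In Python, from station import ctrl, eyes gives the robot as it stands.
- The arm moves only by the tool move_arm, never from a script. Its argument "deltas" is a list of rows, each a list of 5 numbers: the gripper's target within -1 to 1 (shut at 1, half-way at 0, fully open at -1), then the shift along the tool's x, y, z in cm, then the turn about the tool's z in degrees. In form: [[fingers, dx, dy, dz, twist], ...]. A call has 1 to 10 rows; each row is the pose to reach, as a shift and turn from the pose commanded when the call began, along the tool's axes at that moment; what a row does not reach only later rows make up. A row lasts 1/8 s, in which the tool goes at most 62.5 mm and 10.7 degrees, less where a joint would pass 70% of its speed; a pose out of reach is approached as far as the arm can. A call with a gripper value outside its range is refused whole. The fingers move at their own pace and stop on an object; the grip force is fixed at half the most. Time passes only in rows, so rows that repeat a pose let the fingers close. It gives the time, the measured TCP pose, the force and the opening at its end, in the units of the state.
- ctrl.observe(): the state, without advancing time (a new reading comes with each control period).
- eyes.camera(name): name is "scene" or "side" or "wrist"; returns a dict with "image" (420x560x3 uint8, red, green, blue), "fx", "fy", "cx", "cy" (pixels), "D" ([k1, k2, p1, p2, k3] as OpenCV has them; the pictures are not rectified), "R" (3x3) and "t" (3): a world point X has camera coordinates R X + t. Camera axes: x right, y down, z forward; pixel columns grow to the right and rows downward; lengths in m; the calibration is good to about 2 mm. A picture is of the moment at which its call begins. There is no depth.
- ctrl.job_done(): hands the job in, once; it reports no verdict.
Trained networks look in a picture, given as the dict that the camera call returned (one of the last four; its "shot" number tells which), for a name from the list of things; names that differ only in an ending like _2 or _b are one class to them, and where a whole thing is asked for, a point or a joint stands for the part that bears it (a point fixed in the world has none). Each returns a list of dicts, best first, with "conf" (0 to 1); they miss things now and then, are a little off and sometimes report something else, mostly with a low value. They report only what shows in the picture. A call takes as long as a camera call.
- eyes.regions_of(picture, thing): "pixels" (420x560 bool, what is visible of it) and "box" ([left, top, right, bottom] in pixels, round what is visible of it).
The state is a dict: "time": time; "joints": joint angles; "joint_velocities": joint speeds; "tau": joint torques, N m; "tool_pos": TCP position; "eef_rot": TCP orientation; "ft_force": force on the tool from outside, world axes, zero at the start; "moment": the same for the moment, N m; "finger_gap": opening from 0.0 (shut) to 1.0 (fully open).
Only numpy, scipy, OpenCV 4.12 (cv2) and the standard library are available. Lean on these libraries where they do the work, as an engineer would, in place of code of your own. Each camera call takes 0.05 s, during which the arm holds its last target.

## Working session

There is one attempt and no reset: what is moved stays moved. The work goes in short steps, Python scripts to look and compute and a tool call to move; the robot and the scene stay as the last step left them, time stands still between calls to the robot, and variables do not carry over. Pictures are saved under pics/ and viewed, and the job is handed in when it is done.

Besides the shell and the picture viewer there is one more tool, called after "Call:" as a command line: name --pt "numbers of a row" for each row, then --argument value for the rest. move_arm: Moves the arm, as the interface text tells. Its arguments: {"type":"object","properties":{"deltas":{"type":"array"}},"required":["deltas"]}

```bash
mkdir -p pics && ls
cat > h.py <<'E'
from station import ctrl, eyes
import numpy as np, cv2
from scipy.spatial.transform import Rotation as Ro
def save(p,name):
    cv2.imwrite('pics/'+name, cv2.cvtColor(p['image'],cv2.COLOR_RGB2BGR))
def K(p): return np.array([[p['fx'],0,p['cx']],[0,p['fy'],p['cy']],[0,0,1.]])
def ray(p,uv):
    n=cv2.undistortPoints(np.array([[uv]],float),K(p),np.array(p['D'],float))[0,0]
    R=np.array(p['R']);t=np.array(p['t'])
    return -R.T@t, R.T@np.array([n[0],n[1],1.])
def onz(p,uv,z):
    o,d=ray(p,uv); return o+d*(z-o[2])/d[2]
def proj(p,X):
    R=np.array(p['R'],float);t=np.array(p['t'],float)
    q,_=cv2.projectPoints(np.atleast_2d(np.array(X,float)),cv2.Rodrigues(R)[0],t,K(p),np.array(p['D'],float))
    return q[:,0]
E
python3 - <<'E'
from h import *
s=ctrl.observe()
print({k:np.round(v,3).tolist() for k,v in s.items()})
for n in ['scene','side','wrist']:
    p=eyes.camera(n); save(p,n+'0.png')
    print(n,p['fx'],np.round(p['D'],3),(-np.array(p['R']).T@np.array(p['t'])).round(3), np.array(p['R'])[2].round(2))
    for th in ['trap_port','big_ring_center','reducer_center','small_ring_center','gauge_center','blank','vial','timer']:
        try:
            for r in eyes.regions_of(p,th)[:2]:
                print(n,th,round(r['conf'],2),np.round(r['box'],0).tolist(),int(r['pixels'].sum()))
        except Exception as e: print(th,repr(e)[:100])
E
```

```text
pics
{'time': 0.0, 'joints': [1.156, 0.69, -0.195, 1.566, 0.157, 0.902, -0.215], 'joint_velocities': [-0.001, -0.003, 0.0, 0.001, 0.001, -0.001, 0.002], 'tau': [-0.0, -53.96, -1.266, -15.854, 0.009, 0.01, 0.0], 'tool_pos': [0.271, -0.563, 0.23], 'eef_rot': [-0.001, 0.975, 0.223, -0.0], 'ft_force': [-0.174, -0.146, -0.67], 'moment': [-0.031, 0.038, 0.013], 'finger_gap': 0.998}
scene 533.8884351208233 [0.064 0.    0.    0.    0.   ] [0.073 0.921 0.579] [ 0.48 -0.64 -0.61]
scene trap_port 0.87 [261.0, 148.0, 316.0, 198.0] 1787
scene big_ring_center 0.56 [241.0, 236.0, 263.0, 256.0] 352
scene reducer_center 0.64 [272.0, 193.0, 294.0, 225.0] 525
scene small_ring_center 0.41 [360.0, 190.0, 375.0, 199.0] 100
scene gauge_center 0.88 [330.0, 188.0, 354.0, 230.0] 734
scene blank 0.91 [304.0, 240.0, 333.0, 251.0] 351
scene vial 0.67 [204.0, 250.0, 221.0, 295.0] 758
scene timer 0.98 [258.0, 265.0, 314.0, 310.0] 1433
side 486.41263349065537 [-0.168  0.     0.     0.     0.   ] [ 0.118 -0.344  0.452] [ 0.39  0.81 -0.43]
side trap_port 0.97 [333.0, 241.0, 368.0, 293.0] 998
side big_ring_center 0.46 [273.0, 230.0, 294.0, 238.0] 143
side reducer_center 0.55 [296.0, 238.0, 322.0, 270.0] 427
side small_ring_center 0.52 [290.0, 303.0, 311.0, 312.0] 198
side small_ring_center 0.48 [214.0, 220.0, 244.0, 242.0] 549
side gauge_center 0.66 [265.0, 244.0, 286.0, 285.0] 706
side blank 0.73 [250.0, 252.0, 265.0, 267.0] 189
side blank 0.3 [212.0, 218.0, 245.0, 242.0] 551
side vial 0.7 [251.0, 188.0, 266.0, 220.0] 347
side timer 0.81 [216.0, 219.0, 244.0, 243.0] 551
side timer 0.61 [290.0, 304.0, 309.0, 313.0] 168
wrist 369.4332816465833 [-0.019  0.     0.     0.     0.   ] [ 0.347 -0.527  0.375] [-0.29 -0.14 -0.95]
```

View pics/scene0.png

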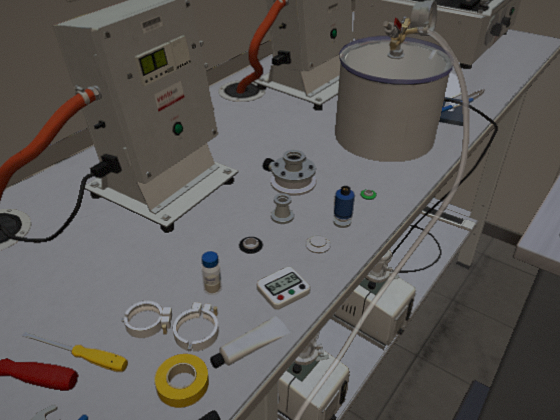

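View pics/side0.png

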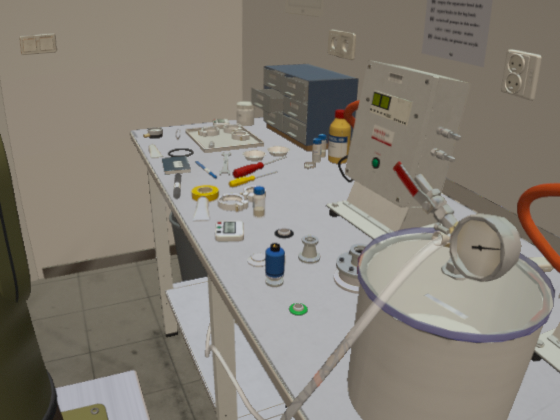

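View pics/wrist0.png

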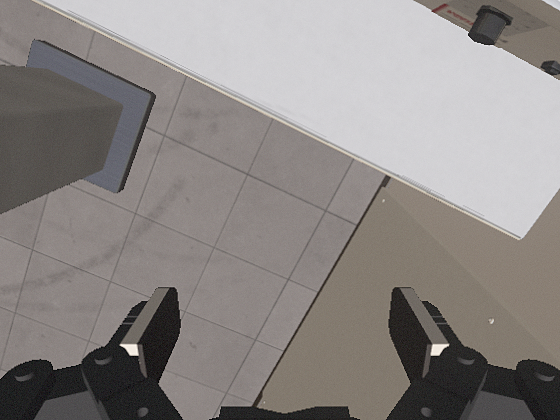

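```bash
cat > loc.py <<'E'
from h import *
Z={'trap_port':.03,'big_ring_center':.0065,'reducer_center':.02,'small_ring_center':.0065,'gauge_center':.036,'blank':.005,'vial':.033,'timer':.01}
def loc(p,things,zs=Z):
    out={}
    for th in things:
        for r in eyes.regions_of(p,th)[:2]:
            b=r['box']; c=((b[0]+b[2])/2,(b[1]+b[3])/2)
            X=onz(p,c,zs[th]); 
            print(p['shot'],th,round(r['conf'],2),np.round(c,1).tolist(),X.round(4).tolist(),'r',round(float(np.hypot(X[0],X[1])),3))
E
python3 - <<'E'
from loc import *
for n in ['scene','side']:
    p=eyes.camera(n); print(n); loc(p,Z)
    # gross features by eye
    for nm,uv in ({'tank base':(387,140),'edge1':(336,128),'edge2':(437,140),'ctrlbase':(168,226),'ctrlbase2':(237,178)} if n=='scene' else {}).items(): print(nm,onz(p,uv,0).round(3))
    for nm,uv in ({'scene':{'port':(292,157)},'side':{'port':(360,252)}}[n]).items(): print(nm,onz(p,uv,.06).round(4))
    im=p['image'][130:320,190:390] if n=='scene' else p['image'][180:330,200:400]
    cv2.imwrite('pics/%s_c.png'%n,cv2.resize(im[:,:,::-1],None,fx=4,fy=4,interpolation=cv2.INTER_CUBIC)[:600])
E
```

```text
scene
4 trap_port 0.86 [291.8, 174.1] [0.5315, 0.246, 0.03] r 0.586
4 big_ring_center 0.69 [252.6, 244.4] [0.485, 0.4208, 0.0065] r 0.642
4 reducer_center 0.59 [280.7, 208.8] [0.4939, 0.332, 0.02] r 0.595
4 small_ring_center 0.66 [367.5, 196.2] [0.4006, 0.1935, 0.0065] r 0.445
4 gauge_center 0.78 [341.8, 207.9] [0.4019, 0.2858, 0.036] r 0.493
4 blank 0.92 [319.4, 244.6] [0.3995, 0.3551, 0.005] r 0.534
4 vial 0.96 [212.0, 270.6] [0.4775, 0.5242, 0.033] r 0.709
4 timer 0.86 [284.5, 290.7] [0.3826, 0.4754, 0.01] r 0.61
tank base [ 0.469 -0.018  0.   ]
edge1 [0.583 0.002 0.   ]
edge2 [ 0.385 -0.08   0.   ]
ctrlbase [0.634 0.464 0.   ]
ctrlbase2 [0.633 0.283 0.   ]
port [0.538  0.2372 0.06  ]
side
5 big_ring_center 0.69 [258.2, 202.6] [0.4954, 0.58, 0.0065] r 0.763
5 big_ring_center 0.46 [283.4, 232.6] [0.4868, 0.4266, 0.0065] r 0.647
5 reducer_center 0.74 [309.6, 250.2] [0.4911, 0.3236, 0.02] r 0.588
5 small_ring_center 0.75 [299.7, 307.4] [0.4062, 0.1921, 0.0065] r 0.449
5 gauge_center 0.64 [275.8, 264.0] [0.4042, 0.279, 0.036] r 0.491
5 blank 0.6 [257.1, 259.4] [0.4008, 0.3526, 0.005] r 0.534
5 vial 0.74 [259.5, 201.4] [0.4777, 0.5296, 0.033] r 0.713
5 timer 0.94 [229.3, 230.6] [0.3883, 0.4679, 0.01] r 0.608
port [0.5304 0.2247 0.06  ]
```

View pics/scene_c.png

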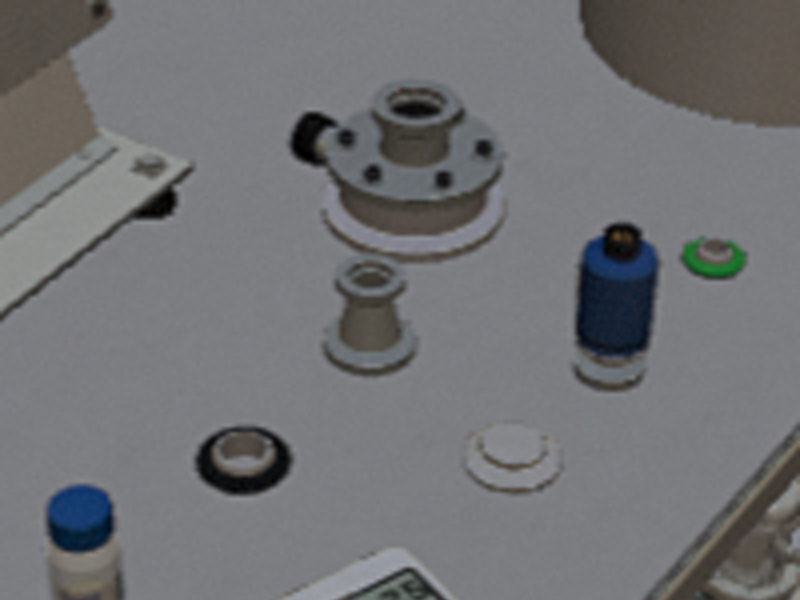

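View pics/side_c.png

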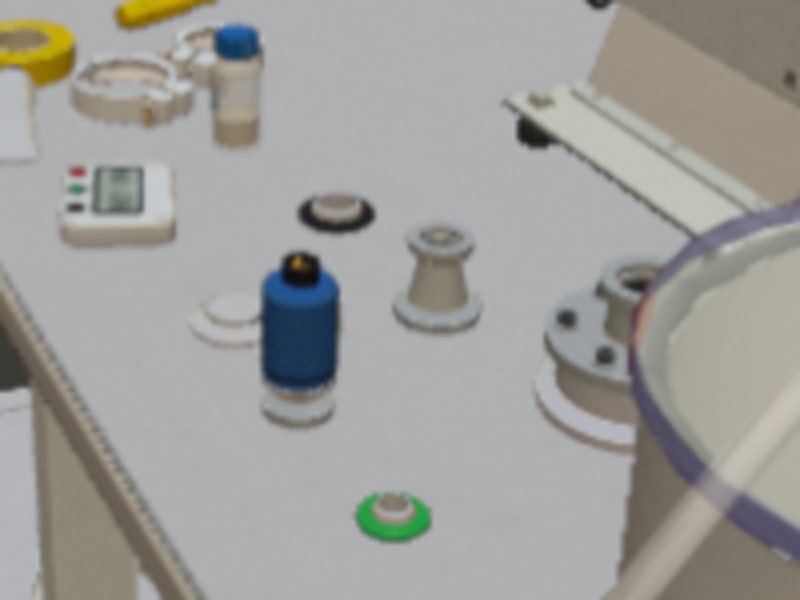

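Run:
```python
from h import *
P={n:eyes.camera(n) for n in ['scene','side']}
def tri(a,b):
    o1,d1=ray(P['scene'],a);o2,d2=ray(P['side'],b)
    A=np.stack([d1,-d2],1); s=np.linalg.lstsq(A,o2-o1,rcond=None)[0]
    x1=o1+d1*s[0];x2=o2+d2*s[1]; return ((x1+x2)/2).round(3),np.linalg.norm(x1-x2).round(3)
# lid centre / gauge dial
print('valve base',tri((397,52),(465,268)))
print('dial',tri((425,12),(482,248)))
# height of rim above edge1
for base,top in [((336,128),(338,62)),((437,140),(446,72))]:
    B=onz(P['scene'],base,0)
    for h in [.1,.15,.2,.25,.3]: print(h,proj(P['scene'],B+[0,0,h]).round(0))
# hose: epipolar with several points: for scene hose points, project at sampled depth to side
for uv in [(450,60),(468,130),(462,200),(440,240),(410,280),(380,310),(340,365)]:
    o,d=ray(P['scene'],uv); 
    print(uv,[(np.round(o+d*s,2).tolist(),proj(P['side'],o+d*s)[0].round(0).tolist()) for s in (.6,.7,.8,.9,1.,1.1)])
for n in P:
    im=P[n]['image']; im=im[0:150,300:500] if n=='scene' else im[180:330,360:560]
    cv2.imwrite('pics/%s_t.png'%n,cv2.resize(im[:,:,::-1],None,fx=4,fy=4,interpolation=cv2.INTER_CUBIC))
```

```text
valve base (array([ 0.484, -0.033,  0.185]), np.float64(0.004))
dial (array([ 0.456, -0.077,  0.246]), np.float64(0.013))
0.1 [[340.  86.]]
0.15 [[342.  62.]]
0.2 [[344.  38.]]
0.25 [[346.  12.]]
0.3 [[349. -16.]]
0.1 [[447.  96.]]
0.15 [[452.  72.]]
0.2 [[458.  47.]]
0.25 [[464.  20.]]
0.3 [[471.  -9.]]
(450, 60) [([0.26, 0.34, 0.34], [167.0, 72.0]), ([0.29, 0.25, 0.3], [209.0, 113.0]), ([0.32, 0.15, 0.27], [260.0, 162.0]), ([0.35, 0.05, 0.23], [321.0, 223.0]), ([0.38, -0.04, 0.19], [395.0, 295.0]), ([0.41, -0.14, 0.15], [480.0, 379.0])]
(468, 130) [([0.21, 0.37, 0.28], [135.0, 114.0]), ([0.24, 0.27, 0.23], [167.0, 164.0]), ([0.26, 0.18, 0.18], [205.0, 222.0]), ([0.28, 0.09, 0.13], [249.0, 291.0]), ([0.31, -0.0, 0.08], [302.0, 369.0]), ([0.33, -0.09, 0.03], [361.0, 455.0])]
(462, 200) [([0.19, 0.41, 0.22], [120.0, 149.0]), ([0.21, 0.32, 0.16], [145.0, 202.0]), ([0.23, 0.24, 0.1], [175.0, 263.0]), ([0.25, 0.15, 0.04], [208.0, 330.0]), ([0.27, 0.07, -0.02], [246.0, 402.0]), ([0.29, -0.02, -0.08], [287.0, 479.0])]
(440, 240) [([0.19, 0.44, 0.18], [121.0, 163.0]), ([0.21, 0.37, 0.12], [
[... 198 characters left out ...]
5], [126.0, 174.0]), ([0.23, 0.41, 0.08], [150.0, 225.0]), ([0.25, 0.34, 0.01], [175.0, 280.0]), ([0.27, 0.27, -0.07], [202.0, 336.0]), ([0.29, 0.2, -0.14], [231.0, 394.0]), ([0.31, 0.12, -0.21], [261.0, 452.0])]
(380, 310) [([0.22, 0.52, 0.12], [133.0, 180.0]), ([0.24, 0.46, 0.05], [156.0, 229.0]), ([0.27, 0.39, -0.03], [181.0, 280.0]), ([0.29, 0.32, -0.11], [207.0, 332.0]), ([0.32, 0.26, -0.18], [233.0, 385.0]), ([0.34, 0.19, -0.26], [260.0, 436.0])]
(340, 365) [([0.23, 0.58, 0.07], [138.0, 192.0]), ([0.26, 0.52, -0.01], [160.0, 239.0]), ([0.29, 0.47, -0.1], [183.0, 287.0]), ([0.31, 0.41, -0.18], [206.0, 334.0]), ([0.34, 0.35, -0.26], [229.0, 379.0]), ([0.37, 0.29, -0.35], [252.0, 424.0])]
```

View pics/scene_t.png

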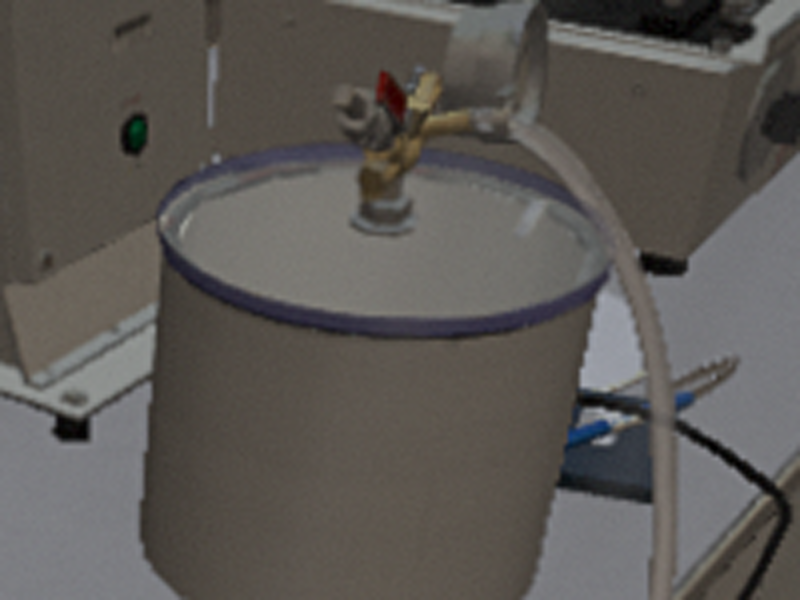

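View pics/side_t.png

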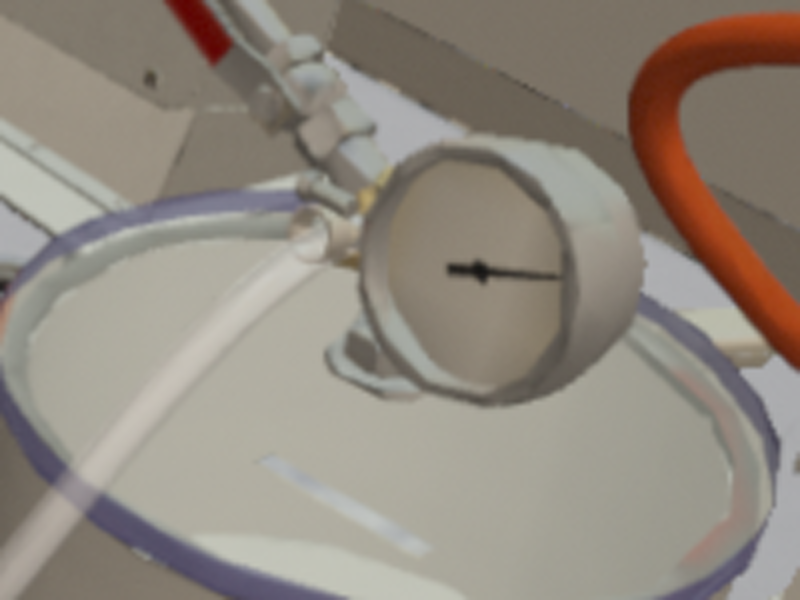

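```bash
cat >> h.py <<'E'
def rows(W, step=5.5):
    """W: list of world xyz waypoints; print deltas in tool frame (cm) from current measured pose"""
    s=ctrl.observe(); q=s['eef_rot']; R=Ro.from_quat([q[1],q[2],q[3],q[0]]).as_matrix()
    p=np.array(s['tool_pos'])
    print('pos',p.round(4),'yaw of ty',round(float(np.degrees(np.arctan2(R[1,1],R[0,1]))),2),'tilt',np.degrees(np.arccos(-R[2,2])).round(2),'gap',round(float(s['finger_gap']),3),'t',round(s['time'],2))
    for w in W: print(np.round(w,4), (R.T@(np.array(w)-p)*100).round(2))
E
python3 - <<'E'
from h import *
rows([(0.30,-.53,.30),(0.33,-0.49,0.36),(.37,-.43,.40),(.41,-.37,.42),(.45,-.30,.42),(.48,-.24,.42),(.51,-.18,.42),(.53,-.12,.42),(.54,-.06,.42),(.54,0,.42)])
E
```

```text
pos [ 0.2712 -0.5631  0.2313] yaw of ty -64.29 tilt 0.0 gap 0.998 t 2.35
[ 0.3  -0.53  0.3 ] [ 4.03 -1.73 -6.87]
[ 0.33 -0.49  0.36] [  8.47  -4.04 -12.87]
[ 0.37 -0.43  0.4 ] [ 14.68  -7.71 -16.87]
[ 0.41 -0.37  0.42] [ 20.88 -11.38 -18.87]
[ 0.45 -0.3   0.42] [ 27.52 -15.95 -18.87]
[ 0.48 -0.24  0.42] [ 32.83 -20.05 -18.87]
[ 0.51 -0.18  0.42] [ 38.14 -24.16 -18.87]
[ 0.53 -0.12  0.42] [ 42.54 -28.69 -18.87]
[ 0.54 -0.06  0.42] [ 46.05 -33.67 -18.87]
[0.54 0.   0.42] [ 48.65 -39.07 -18.87]
```

Call:
move_arm --pt "-1 2.5 -1 -5 0" --pt "-1 5.5 -2.3 -10 0" --pt "-1 9 -4.3 -14 0" --pt "-1 14 -7.3 -17 -6" --pt "-1 20 -11 -19 -13" --pt "-1 25.5 -15 -19 -20" --pt "-1 31 -19 -19 -27" --pt "-1 36 -23 -19 -34" --pt "-1 41 -28 -19 -41" --pt "-1 46 -33.5 -19 -48"

```text
time: 3.6
tool_pos: [0.5267, -0.1033, 0.4214]
eef_rot: [0.0, 0.799, 0.601, 0.0]
ft_force: [0.0, -1.2, -0.5]
finger_gap: 0.997
```

Run:
```python
from h import *
s=ctrl.observe(); print(np.round(s['joints'],2),s['ft_force'])
rows([(.54,0,.42),(.53,.06,.42),(.52,.12,.40),(.50,.18,.37),(.48,.23,.33),(0.47,.28,.30)])
```

```text
[ 0.43  0.41 -0.5   1.51  0.21  1.27 -0.38] [ 0.01946377 -1.22887878 -0.49364927]
pos [ 0.5267 -0.1033  0.4214] yaw of ty -16.08 tilt 0.04 gap 0.997 t 3.6
[0.54 0.   0.42] [10.3  -1.59  0.14]
[0.53 0.06 0.42] [15.78 -4.21  0.14]
[0.52 0.12 0.4 ] [21.27 -6.84  2.13]
[0.5  0.18 0.37] [ 26.48 -10.42   5.13]
[0.48 0.23 0.33] [ 30.73 -13.73   9.13]
[0.47 0.28 0.3 ] [ 35.26 -16.08  12.12]
```

Call:
move_arm --pt "-1 5 -1.5 0 -4" --pt "-1 10.5 -4 0 -8" --pt "-1 16 -7 2 -12" --pt "-1 21.5 -10.5 5 -16" --pt "-1 26.5 -13.5 9 -16" --pt "-1 31 -16.5 12 -16" --pt "-1 31 -16.5 12 -16" --pt "-1 31 -16.5 12 -16"

```text
time: 4.6
tool_pos: [0.4537, 0.2399, 0.3007]
eef_rot: [-0.0, 0.708, 0.707, -0.001]
ft_force: [1.0, 0.2, 0.3]
finger_gap: 0.998
```

Run:
```python
from loc import *
s=ctrl.observe(); print(np.round(s['joints'],2))
rows([(.486,.423,.15)])
p=eyes.camera('wrist'); save(p,'w1.png'); print('cam',(-np.array(p['R']).T@np.array(p['t'])).round(3),np.array(p['R'])[2].round(3))
loc(p,['trap_port','big_ring_center','reducer_center','small_ring_center','gauge_center','blank'])
print(proj(p,[s['tool_pos']]))
```

```text
[-0.19  0.5  -0.6   1.79  0.34  0.95 -0.93]
pos [0.4537 0.2399 0.3007] yaw of ty -0.08 tilt 0.08 gap 0.998 t 4.6
[0.486 0.423 0.15 ] [18.32  3.22 15.06]
cam [0.455 0.322 0.445] [-0.001 -0.321 -0.947]
8 trap_port 0.86 [369.3, 172.9] [0.5522, 0.2333, 0.03] r 0.599
8 reducer_center 0.69 [323.2, 87.1] [0.4975, 0.3261, 0.02] r 0.595
8 reducer_center 0.42 [238.2, 131.9] [0.4032, 0.2783, 0.02] r 0.49
8 small_ring_center 0.74 [245.2, 202.2] [0.4068, 0.1915, 0.0065] r 0.45
8 gauge_center 0.96 [239.2, 131.0] [0.4062, 0.2809, 0.036] r 0.494
8 gauge_center 0.47 [238.0, 60.5] [0.4079, 0.352, 0.036] r 0.539
8 blank 0.6 [238.3, 60.4] [0.4045, 0.3543, 0.005] r 0.538
[[281.02317085 288.12360963]]
```

View pics/w1.png

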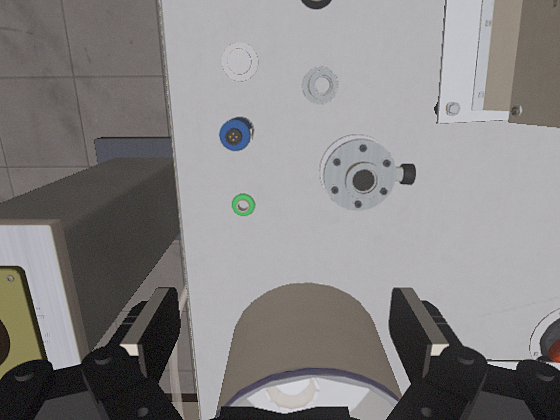

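Call:
move_arm --pt "-1 5 1 3 0" --pt "-1 10 2 7 0" --pt "-1 15 3 11 0" --pt "-1 18.3 3.2 15 0" --pt "-1 18.3 3.2 15 0" --pt "-1 18.3 3.2 15 0" --pt "-1 18.3 3.2 15 0"

```text
time: 5.82
tool_pos: [0.4891, 0.4205, 0.153]
eef_rot: [0.001, 0.71, 0.705, 0.001]
ft_force: [0.8, 0.0, 0.6]
finger_gap: 1.007
```

Run:
```python
from loc import *
s=ctrl.observe(); print(np.round(s['joints'],2))
rows([(.486,.423,.15)])
p=eyes.camera('wrist'); save(p,'w2.png'); print('cam',(-np.array(p['R']).T@np.array(p['t'])).round(3),np.array(p['R'])[2].round(3))
loc(p,['trap_port','big_ring_center','reducer_center','small_ring_center','gauge_center','blank'])
print(proj(p,[s['tool_pos']]))
```

```text
[-0.53  0.84 -0.48  1.57  0.48  0.85 -1.2 ]
pos [0.4891 0.4205 0.153 ] yaw of ty -0.41 tilt 0.15 gap 1.007 t 5.83
[0.486 0.423 0.15 ] [ 0.25 -0.32  0.3 ]
cam [0.491 0.503 0.297] [ 0.001 -0.32  -0.947]
9 trap_port 0.63 [352.2, 381.3] [0.5514, 0.254, 0.03] r 0.607
9 big_ring_center 0.83 [281.9, 196.4] [0.4892, 0.4213, 0.0065] r 0.646
9 big_ring_center 0.54 [186.2, 365.8] [0.3952, 0.2523, 0.0065] r 0.469
9 reducer_center 0.93 [291.8, 303.8] [0.497, 0.3291, 0.02] r 0.596
9 small_ring_center 0.69 [201.1, 412.8] [0.4048, 0.1933, 0.0065] r 0.449
9 gauge_center 0.73 [185.4, 364.9] [0.4044, 0.2788, 0.036] r 0.491
9 blank 0.9 [187.8, 268.3] [0.4061, 0.3562, 0.005] r 0.54
[[280.99398388 288.09517307]]
```

View pics/w2.png

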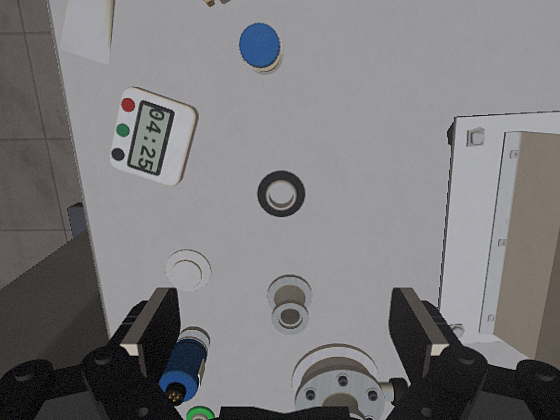

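```bash
cat >> h.py <<'E'
def circ(p,th,z,k=0):
    r=eyes.regions_of(p,th)[k]
    m=r['pixels'].astype(np.uint8)
    c=max(cv2.findContours(m,cv2.RETR_EXTERNAL,cv2.CHAIN_APPROX_NONE)[0],key=len)[:,0]
    W=np.array([onz(p,u,z)[:2] for u in c])
    A=np.c_[2*W,np.ones(len(W))]; s=np.linalg.lstsq(A,(W**2).sum(1),rcond=None)[0]
    rad=np.sqrt(s[2]+s[0]**2+s[1]**2); res=np.std(np.hypot(*(W-s[:2]).T)-rad)
    print(th,round(r['conf'],2),'ctr',s[:2].round(4),'diam',round(rad*2,4),'res',res.round(4)); return s[:2]
E
python3 - <<'E'
from h import *
s=ctrl.observe()
for i in range(2):
    p=eyes.camera('wrist'); circ(p,'big_ring_center',.0065)
    rows([])
E
```

```text
big_ring_center 0.8 ctr [0.4886 0.4236] diam 0.0391 res 0.0003
pos [0.4877 0.4215 0.1514] yaw of ty -0.29 tilt 0.01 gap 1.001 t 6.28
big_ring_center 0.78 ctr [0.4886 0.4238] diam 0.0386 res 0.0003
pos [0.4876 0.4216 0.1512] yaw of ty -0.28 tilt 0.0 gap 0.995 t 6.38
```

Call:
move_arm --pt "-0.5 0.2 0.1 4 0" --pt "-0.5 0.2 0.1 8 0" --pt "-0.5 0.2 0.1 11.5 0" --pt "-0.5 0.2 0.1 13.5 0" --pt "-0.5 0.2 0.1 14.2 0" --pt "-0.5 0.2 0.1 14.2 0" --pt "-0.5 0.2 0.1 14.2 0" --pt "-0.5 0.2 0.1 14.2 0"

```text
time: 7.38
tool_pos: [0.4893, 0.4241, 0.0104]
eef_rot: [0.0, 0.709, 0.705, 0.001]
ft_force: [-0.5, 0.6, -0.1]
finger_gap: 0.752
```

Run:
```python
from h import *
rows([(.4886,.4237,.004)])
print(ctrl.observe()['ft_force'])
p=eyes.camera('wrist'); save(p,'w3.png')
```

```text
pos [0.4893 0.4241 0.0104] yaw of ty -0.29 tilt 0.11 gap 0.752 t 7.38
[0.4886 0.4237 0.004 ] [-0.04 -0.07  0.64]
[-0.52037623  0.61526165 -0.14810319]
```

View pics/w3.png

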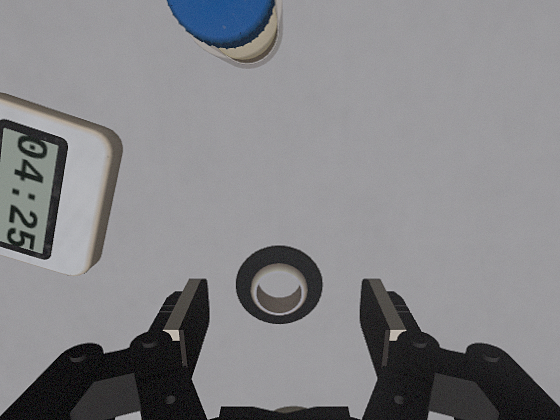

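Call:
move_arm --pt "-0.5 -0.03 -0.06 0.5 0" --pt "-0.5 -0.03 -0.06 0.5 0" --pt "0.3 -0.03 -0.06 0.5 0" --pt "0.6 -0.03 -0.06 0.5 0" --pt "0.6 -0.03 -0.06 0.5 0" --pt "0.6 -0.03 -0.06 0.5 0" --pt "0.6 -0.03 -0.06 0.5 0"

```text
time: 8.3
tool_pos: [0.4881, 0.4234, 0.0048]
eef_rot: [0.0, 0.709, 0.705, 0.0]
ft_force: [-1.2, -0.8, 6.4]
finger_gap: 0.413
```

Run:
```python
from h import *
rows([])
print(ctrl.observe()['ft_force'])
p=eyes.camera('wrist'); save(p,'w4.png')
q=eyes.camera('side'); 
cv2.imwrite('pics/s4.png',cv2.resize(q['image'][170:270,220:350,::-1],None,fx=5,fy=5))
```

```text
pos [0.4881 0.4234 0.0048] yaw of ty -0.29 tilt 0.02 gap 0.413 t 8.3
[-1.24275115 -0.75592808  6.40041603]
```

View pics/w4.png

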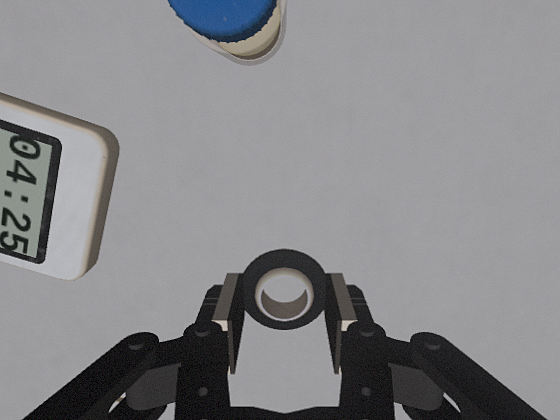

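View pics/s4.png

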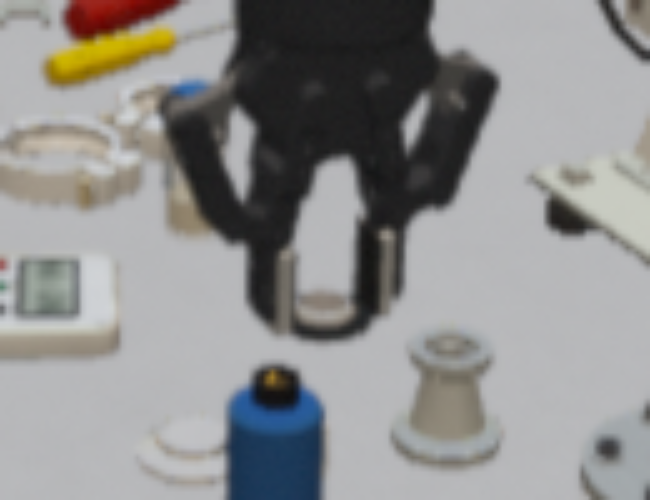

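Call:
move_arm --pt "0.6 0 0 -3 0" --pt "0.6 0 0 -8 0" --pt "0.6 0 0 -13 0" --pt "0.6 -4 1 -18 0" --pt "0.6 -10 2.5 -18 0" --pt "0.6 -16 4 -18 0" --pt "0.6 -21 4.5 -18 0" --pt "0.6 -21 4.5 -18 0" --pt "0.6 -21 4.5 -18 0" --pt "0.6 -21 4.5 -18 0"

```text
time: 9.65
tool_pos: [0.5316, 0.2152, 0.1843]
eef_rot: [-0.001, 0.708, 0.706, 0.001]
ft_force: [0.1, 0.3, 0.4]
finger_gap: 0.411
```

Run:
```python
from h import *
rows([])
print(ctrl.observe()['ft_force'],ctrl.observe()['joints'])
p=eyes.camera('wrist'); save(p,'w5.png')
rows([])
```

```text
pos [0.5316 0.2152 0.1843] yaw of ty -0.13 tilt 0.09 gap 0.411 t 9.65
[0.09937774 0.27580942 0.44530331] [-0.15675842  0.72300214 -0.53059406  1.76291918  0.48919226  0.78942126
 -0.93188596]
pos [0.5316 0.215  0.1843] yaw of ty -0.13 tilt 0.07 gap 0.407 t 9.7
```

View pics/w5.png

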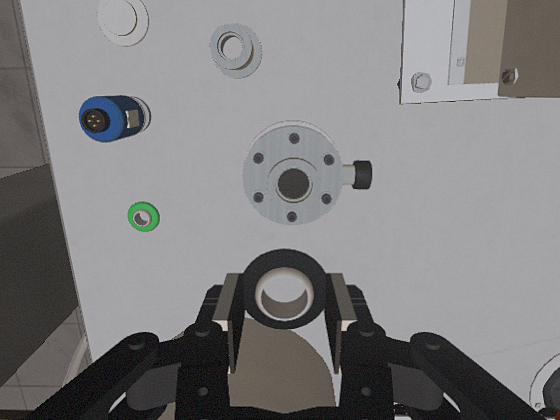

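Run:
```python
from h import *
p=eyes.camera('wrist')
im=p['image'][130:240,230:360]
cv2.imwrite('pics/w5z.png',cv2.resize(im[:,:,::-1],None,fx=6,fy=5.4,interpolation=cv2.INTER_CUBIC))
import pickle; pickle.dump(p,open('p5.pkl','wb'))
s=ctrl.observe(); print(s['tool_pos'])
def overlay(p,c,fn):
    im=cv2.resize(p['image'][:,:,::-1],None,fx=5,fy=5,interpolation=cv2.INTER_CUBIC)
    a=np.linspace(0,2*np.pi,60)
    for d,z,col in [(.040,.06,(0,0,255)),(.027,.06,(0,255,0)),(.086,.034,(255,0,0))]:
        X=np.c_[c[0]+d/2*np.cos(a),c[1]+d/2*np.sin(a),np.full(60,z)]
        cv2.polylines(im,[(proj(p,X)*5+2).astype(np.int32)],True,col,1)
    cv2.imwrite(fn,im[600:1190,1150:1800])
overlay(p,(.5345,.2345),'pics/w5o.png')
```

```text
[0.53162857 0.21474747 0.18428399]
```

View pics/w5o.png

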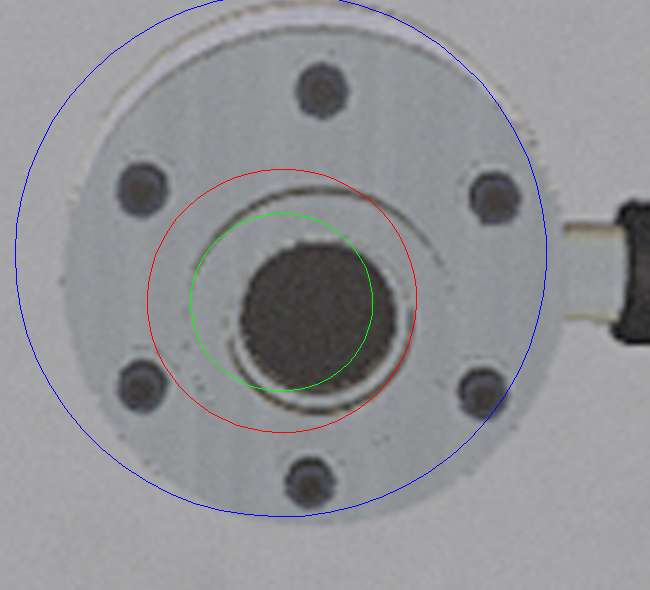

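```bash
cat >> h.py <<'E'
def overlay(p,c,fn,box,circs=[(.040,.06,(0,0,255)),(.027,.06,(0,255,0)),(.086,.034,(255,0,0))]):
    im=cv2.resize(p['image'][:,:,::-1],None,fx=5,fy=5,interpolation=cv2.INTER_CUBIC)
    a=np.linspace(0,2*np.pi,60)
    for d,z,col in circs:
        X=np.c_[c[0]+d/2*np.cos(a),c[1]+d/2*np.sin(a),np.full(60,z)]
        cv2.polylines(im,[(proj(p,X)*5+2).astype(np.int32)],True,col,1)
    u0,v0,u1,v1=[5*b for b in box]
    cv2.imwrite(fn,im[v0:v1,u0:u1])
E
python3 - <<'E'
from h import *
import pickle; p=pickle.load(open('p5.pkl','rb'))
overlay(p,(.5405,.2314),'pics/w5p.png',(230,120,360,238))
E
```

```text
(no output)
```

View pics/w5p.png

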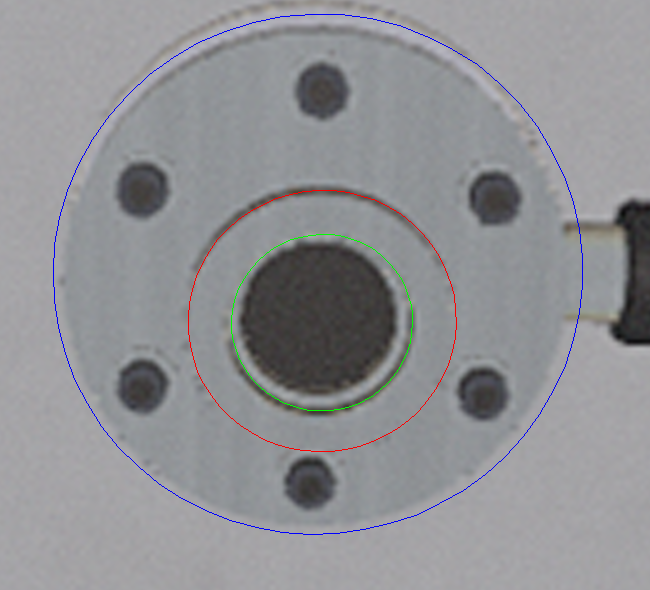

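Run:
```python
from h import *
p=eyes.camera('wrist'); rows([])
for z in (.1843,.1863,.188):
    for k in (0,1):
        try: circ(p,'big_ring_center',z,k)
        except IndexError: pass
q=eyes.camera('scene'); cv2.imwrite('pics/q5.png',cv2.resize(q['image'][60:230,230:400,::-1],None,fx=3.5,fy=3.5));
```

```text
pos [0.5317 0.2145 0.1843] yaw of ty -0.16 tilt 0.03 gap 0.408 t 9.8
big_ring_center 0.81 ctr [0.533  0.2137] diam 0.0395 res 0.0008
big_ring_center 0.81 ctr [0.533  0.2148] diam 0.0389 res 0.0008
big_ring_center 0.81 ctr [0.533  0.2158] diam 0.0385 res 0.0008
```

View pics/q5.png

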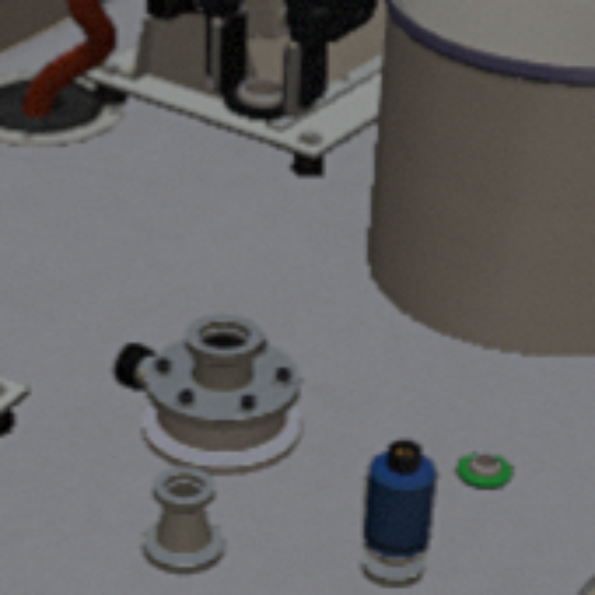

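Call:
move_arm --pt "0.6 1.65 0.75 3 0" --pt "0.6 1.65 0.75 7 0" --pt "0.6 1.65 0.75 10 0" --pt "0.6 1.65 0.75 10.9 0" --pt "0.6 1.65 0.75 10.9 0" --pt "0.6 1.65 0.75 10.9 0" --pt "0.6 1.65 0.75 10.9 0" --pt "0.6 1.65 0.75 10.9 0"

```text
time: 11.15
tool_pos: [0.54, 0.2296, 0.076]
eef_rot: [0.0, 0.709, 0.705, 0.001]
ft_force: [-0.5, 0.7, -1.0]
finger_gap: 0.407
```

Run:
```python
from h import *
p=eyes.camera('wrist'); rows([(.5392,.231,.061)])
z=ctrl.observe()['tool_pos'][2]
c=circ(p,'big_ring_center',z+.0017)
overlay(p,(.5405,.2313),'pics/w6.png',(215,220,345,340))
q=eyes.camera('scene'); cv2.imwrite('pics/q6.png',cv2.resize(q['image'][110:210,230:340,::-1],None,fx=5,fy=5));
```

```text
pos [0.5399 0.2295 0.0758] yaw of ty -0.29 tilt 0.05 gap 0.409 t 11.2
[0.5392 0.231  0.061 ] [ 0.15 -0.07  1.48]
big_ring_center 0.95 ctr [0.5415 0.2294] diam 0.0386 res 0.0008
```

View pics/w6.png

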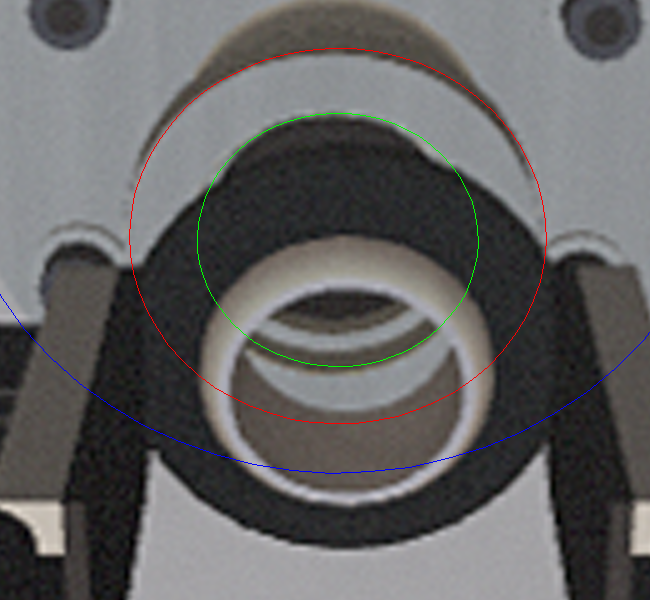

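View pics/q6.png

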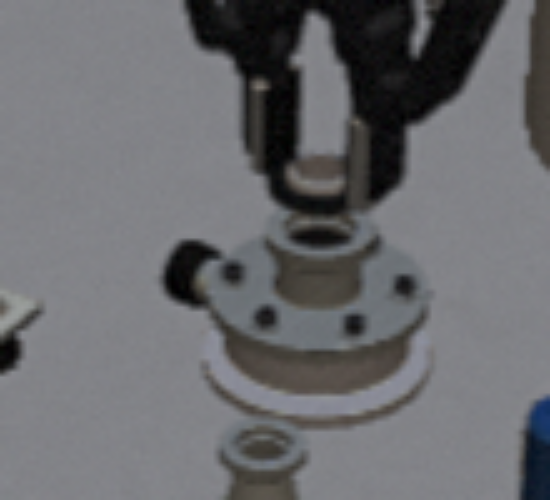

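Call:
move_arm --pt "0.6 0.19 -0.1 0 0" --pt "0.6 0.19 -0.1 0.3 0" --pt "0.6 0.19 -0.1 0.6 0" --pt "0.6 0.19 -0.1 0.9 0" --pt "0.6 0.19 -0.1 1.2 0" --pt "0.6 0.19 -0.1 1.35 0" --pt "0.6 0.19 -0.1 1.35 0" --pt "0.6 0.19 -0.1 1.35 0"

```text
time: 12.3
tool_pos: [0.5387, 0.2315, 0.0619]
eef_rot: [0.0, 0.709, 0.705, 0.0]
ft_force: [0.0, -0.2, 0.4]
finger_gap: 0.408
```

Run:
```python
from h import *
p=eyes.camera('wrist'); rows([(.5389,.2314,.061)])
print(ctrl.observe()['ft_force'])
z=ctrl.observe()['tool_pos'][2]
c=circ(p,'big_ring_center',z+.0017)
overlay(p,(.5405,.2313),'pics/w7.png',(215,220,345,340))
q=eyes.camera('scene'); cv2.imwrite('pics/q7.png',cv2.resize(q['image'][110:210,230:340,::-1],None,fx=5,fy=5));
```

```text
pos [0.5387 0.2315 0.0619] yaw of ty -0.29 tilt 0.01 gap 0.406 t 12.35
[0.5389 0.2314 0.061 ] [-0.    0.02  0.09]
[-0.62947375  0.74815889 -0.28917655]
big_ring_center 0.61 ctr [0.5402 0.2313] diam 0.0388 res 0.0007
```

View pics/w7.png

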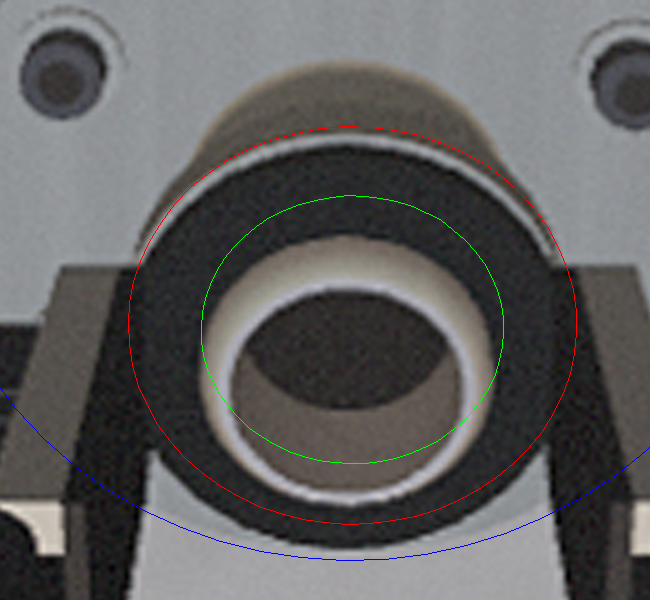

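View pics/q7.png

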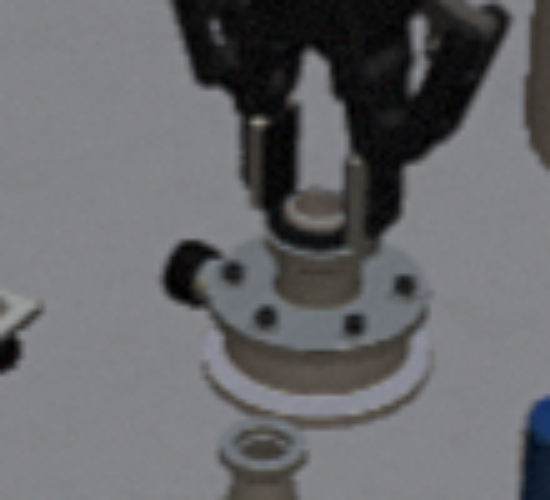

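Call:
move_arm --pt "0.6 0 0.02 0.08 0" --pt "0.6 0 0.02 0.1 0" --pt "0.6 0 0.02 0.1 0" --pt "0 0 0.02 0.1 0" --pt "-0.2 0 0.02 0.1 0" --pt "-0.3 0 0.02 0.1 0" --pt "-0.3 0 0.02 0.1 0"

```text
time: 13.32
tool_pos: [0.5388, 0.2314, 0.0608]
eef_rot: [0.0, 0.709, 0.705, -0.0]
ft_force: [1.4, -0.2, -0.1]
finger_gap: 0.65
```

Run:
```python
from h import *
p=eyes.camera('wrist'); rows([])
print(ctrl.observe()['ft_force'])
c=circ(p,'big_ring_center',.0625)
overlay(p,(.5405,.2313),'pics/w8.png',(215,220,345,340))
q=eyes.camera('scene'); cv2.imwrite('pics/q8.png',cv2.resize(q['image'][110:210,230:340,::-1],None,fx=5,fy=5));
```

```text
pos [0.5388 0.2314 0.0608] yaw of ty -0.29 tilt 0.0 gap 0.652 t 13.38
[ 0.48894572 -0.14733137  0.25879226]
big_ring_center 0.81 ctr [0.5404 0.2312] diam 0.0396 res 0.0002
```

View pics/w8.png

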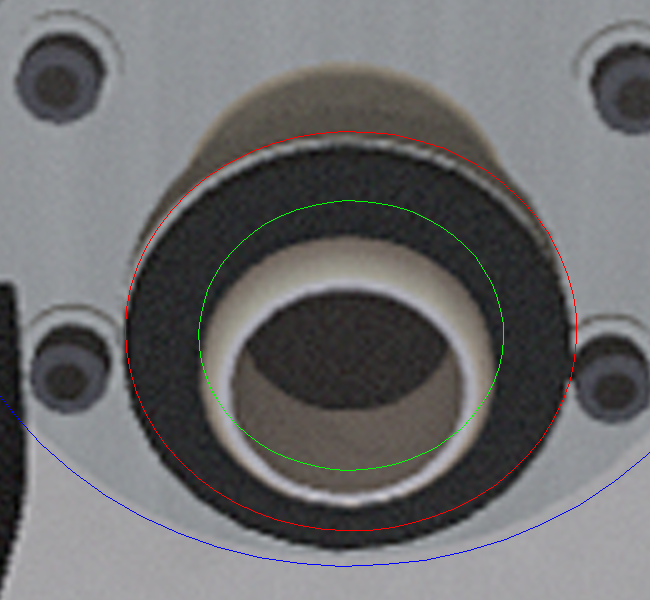

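View pics/q8.png

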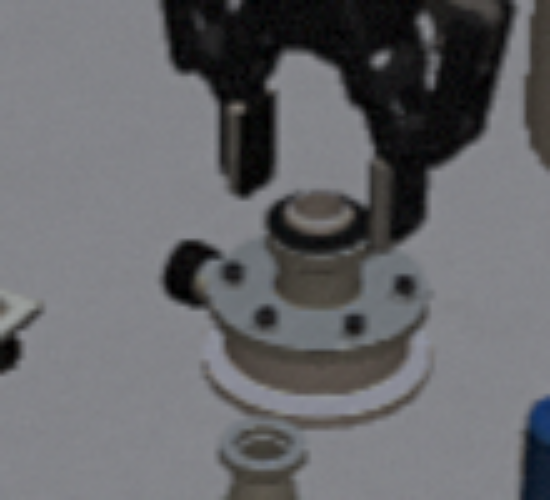

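Call:
move_arm --pt "-0.3 0 0 -2 0" --pt "-0.3 0 0 -5 0" --pt "-0.3 2 -1 -9 0" --pt "-0.5 6 -3 -9 0" --pt "-0.5 9.5 -4.3 -9 0" --pt "-0.5 9.5 -4.3 -9 0" --pt "-0.5 9.5 -4.3 -9 0" --pt "-0.5 9.5 -4.3 -9 0"

```text
time: 14.48
tool_pos: [0.4971, 0.3248, 0.1505]
eef_rot: [0.001, 0.71, 0.705, -0.001]
ft_force: [0.5, -0.2, 0.8]
finger_gap: 0.748
```

Run:
```python
from h import *
p=eyes.camera('wrist'); save(p,'w9.png'); rows([])
import pickle; pickle.dump(p,open('p9.pkl','wb'))
overlay(p,(.4965,.3285),'pics/w9o.png',(220,140,350,260),[(.04,.006,(0,0,255)),(.03,.04,(0,255,0)),(.019,.04,(255,0,0))])
```

```text
pos [0.497  0.325  0.1505] yaw of ty -0.42 tilt 0.08 gap 0.748 t 14.53
```

View pics/w9o.png

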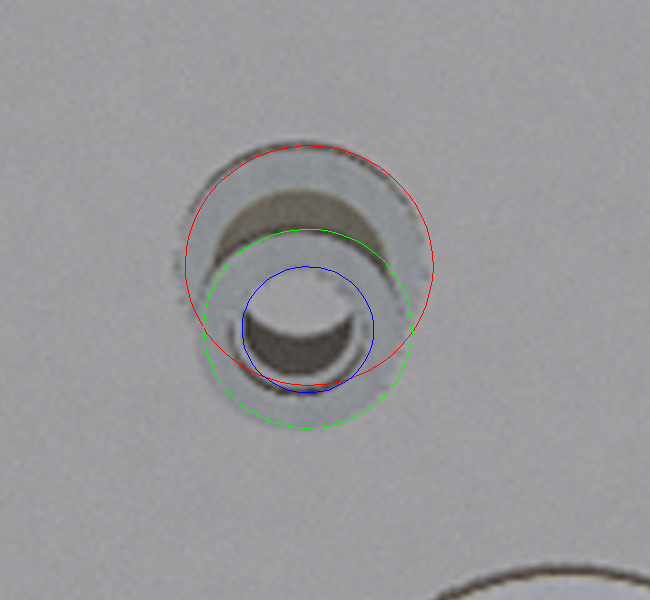

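View pics/w9.png

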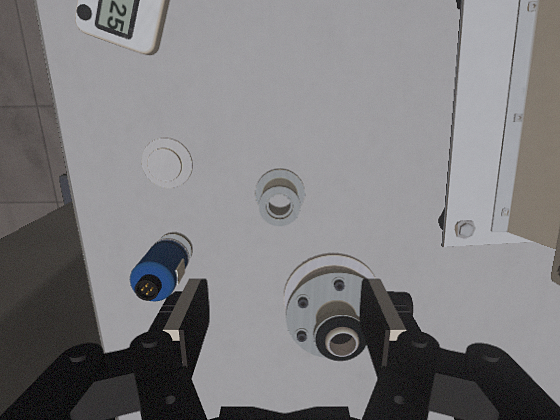

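Call:
move_arm --pt "-0.4 0.35 -0.25 3 0" --pt "-0.4 0.35 -0.25 7 0" --pt "-0.4 0.35 -0.25 10 0" --pt "-0.4 0.35 -0.25 12 0" --pt "-0.4 0.35 -0.25 13 0" --pt "-0.4 0.35 -0.25 13 0" --pt "-0.4 0.35 -0.25 13 0" --pt "-0.4 0.35 -0.25 13 0"

```text
time: 15.52
tool_pos: [0.4944, 0.3306, 0.0217]
eef_rot: [0.0, 0.709, 0.705, 0.001]
ft_force: [0.4, 0.0, 1.2]
finger_gap: 0.701
```

Run:
```python
from h import *
p=eyes.camera('wrist'); rows([(.4944,.3285,.02)]); print(ctrl.observe()['ft_force'])
overlay(p,(.4955,.3286),'pics/w10o.png',(200,220,360,340),[(.04,.006,(0,0,255)),(.03,.04,(0,255,0)),(.019,.04,(255,0,0))])
```

```text
pos [0.4942 0.3305 0.0215] yaw of ty -0.29 tilt 0.08 gap 0.703 t 15.57
[0.4944 0.3285 0.02  ] [-0.2   0.02  0.15]
[-0.0556372  -0.16343417 -0.81079617]
```

View pics/w10o.png

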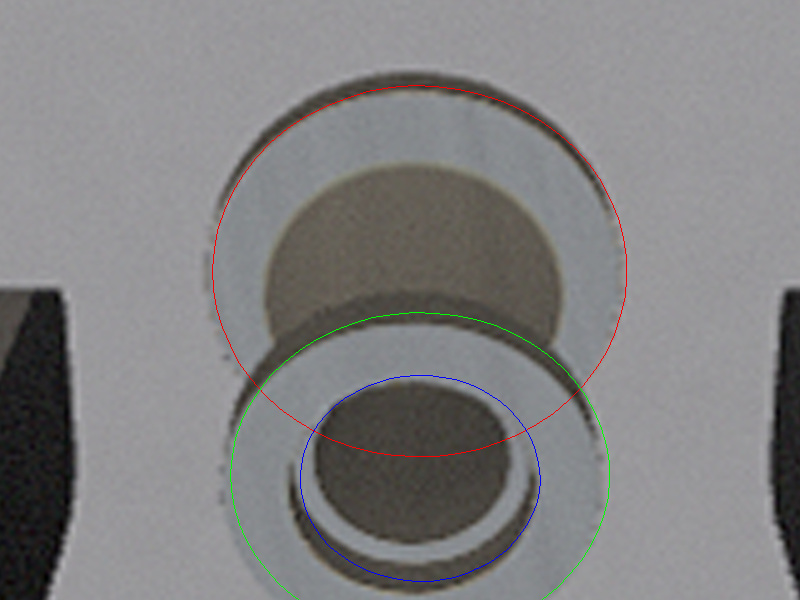

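Call:
move_arm --pt "-0.4 -0.25 0 0.1 0" --pt "-0.4 -0.25 0 0.1 0" --pt "0.2 -0.25 0 0.1 0" --pt "0.8 -0.25 0 0.1 0" --pt "0.8 -0.25 0 0.1 0" --pt "0.8 -0.25 0 0.1 0" --pt "0.8 -0.25 0 0.1 0"

```text
time: 16.45
tool_pos: [0.4938, 0.3277, 0.02]
eef_rot: [0.0, 0.709, 0.705, 0.0]
ft_force: [-1.8, -1.4, 4.6]
finger_gap: 0.314
```

Run:
```python
from h import *
p=eyes.camera('wrist'); rows([(.4944,.3285,.02)]); print(ctrl.observe()['ft_force'])
overlay(p,(.4955,.328),'pics/w11o.png',(200,220,360,340),[(.04,.006,(0,0,255)),(.03,.04,(0,255,0)),(.019,.04,(255,0,0))])
```

```text
pos [0.4937 0.3277 0.02  ] yaw of ty -0.28 tilt 0.01 gap 0.316 t 16.5
[0.4944 0.3285 0.02  ] [ 0.08  0.07 -0.  ]
[-1.2268995  -0.31347185  5.85219987]
```

View pics/w11o.png

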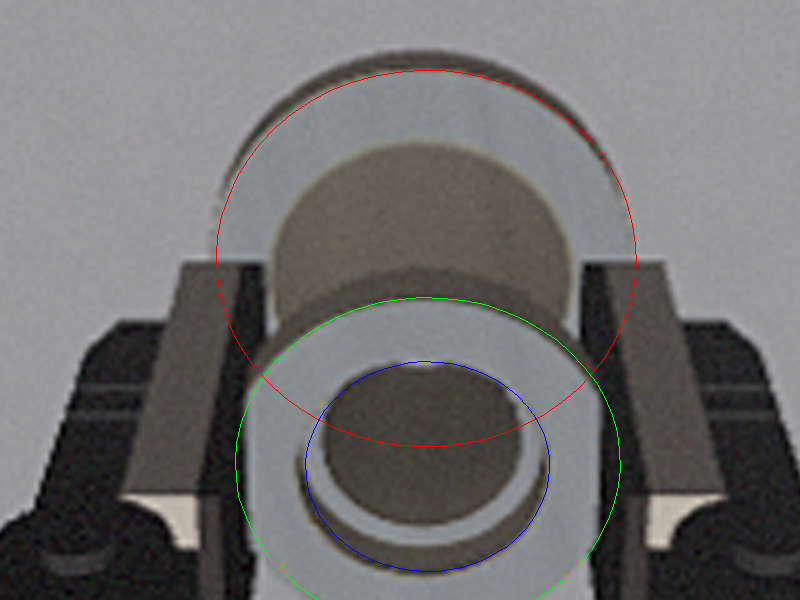

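Call:
move_arm --pt "0.8 0 0 -3 0" --pt "0.8 0 0 -7 0" --pt "0.8 -2 1 -9.5 0" --pt "0.8 -6 3 -9.5 0" --pt "0.8 -9.6 4.5 -9.5 0" --pt "0.8 -9.6 4.5 -9.5 0" --pt "0.8 -9.6 4.5 -9.5 0" --pt "0.8 -9.6 4.5 -8.5 0" --pt "0.8 -9.6 4.5 -8.5 0"

```text
time: 17.62
tool_pos: [0.5371, 0.2322, 0.1037]
eef_rot: [-0.0, 0.708, 0.706, -0.001]
ft_force: [0.1, 0.5, -1.3]
finger_gap: 0.317
```

Run:
```python
from h import *
p=eyes.camera('wrist'); rows([(.539,.231,.085)]); print(ctrl.observe()['ft_force'])
t=ctrl.observe()['tool_pos']; b=t[2]-.02
overlay(p,(t[0]+.0013,t[1]+.0002),'pics/w12o.png',(200,200,360,320),[(.04,b+.006,(0,0,255)),(.03,b+.04,(0,255,0)),(.019,b+.04,(255,0,0))])
overlay(p,(.5405,.2313),'pics/w12p.png',(200,200,360,320),[(.04,.06,(0,0,255)),(.039,.0625,(0,255,0)),(.0214,.069,(255,0,0))])
q=eyes.camera('scene'); cv2.imwrite('pics/q12.png',cv2.resize(q['image'][90:210,230:340,::-1],None,fx=5,fy=5));
```

```text
pos [0.5374 0.2321 0.1041] yaw of ty -0.18 tilt 0.08 gap 0.317 t 17.68
[0.539 0.231 0.085] [-0.11  0.16  1.91]
[-0.24333109  1.03923514 -1.37560414]
```

View pics/w12o.png

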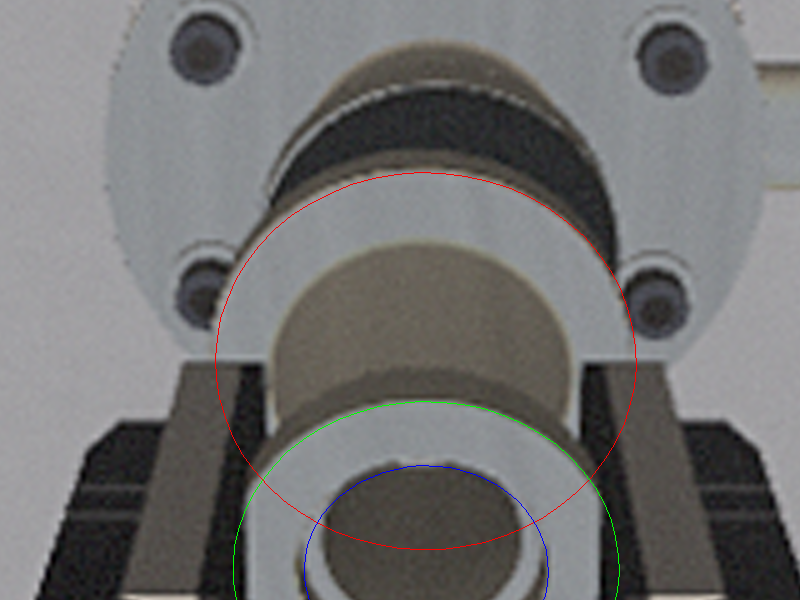

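View pics/w12p.png

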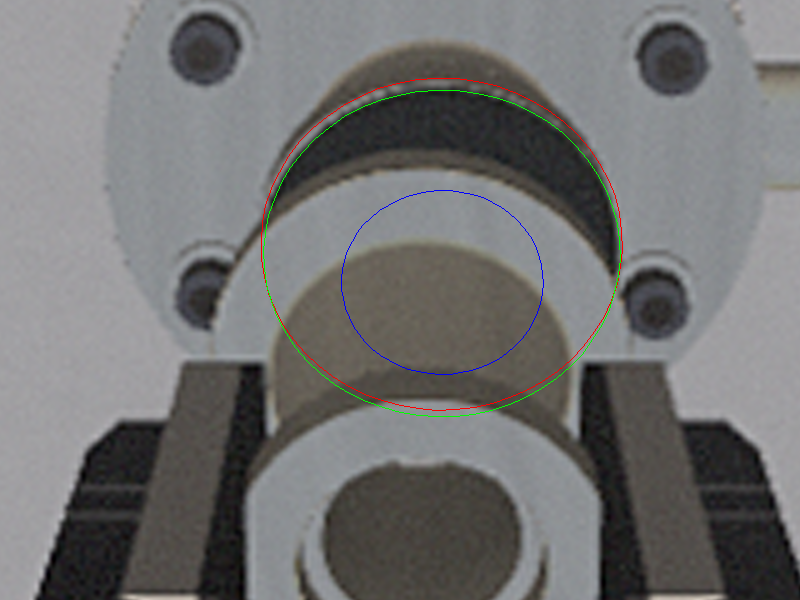

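View pics/q12.png

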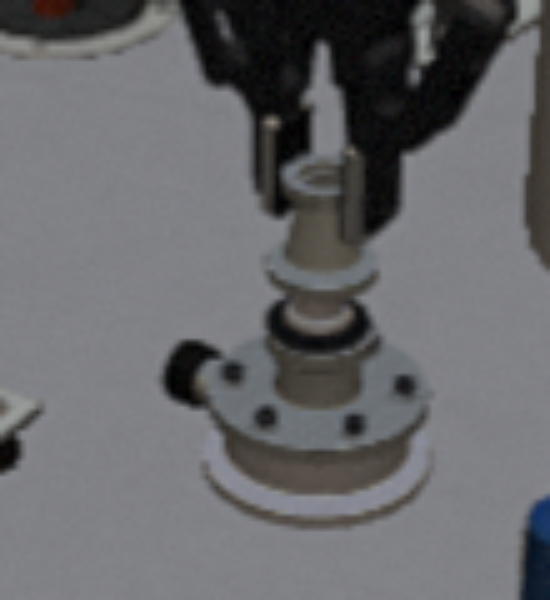

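Call:
move_arm --pt "0.8 -0.13 0.17 0 0" --pt "0.8 -0.13 0.17 0 0" --pt "0.8 -0.13 0.17 0.5 0" --pt "0.8 -0.13 0.17 0.9 0" --pt "0.8 -0.13 0.17 1.1 0" --pt "0.8 -0.13 0.17 1.1 0" --pt "0.8 -0.13 0.17 1.1 0"

```text
time: 18.6
tool_pos: [0.5401, 0.2302, 0.0938]
eef_rot: [0.0, 0.709, 0.705, 0.0]
ft_force: [-0.7, 0.4, -0.7]
finger_gap: 0.314
```

```bash
cat > chk.py <<'E'
from h import *
import sys
n=sys.argv[1]
p=eyes.camera('wrist'); rows([(.5391,.2308,.085)]); print(ctrl.observe()['ft_force'])
t=ctrl.observe()['tool_pos']; b=t[2]-.02
overlay(p,(t[0]+.0013,t[1]+.0005),'pics/w%s.png'%n,(200,220,360,340),[(.04,b+.006,(0,0,255)),(.03,b+.04,(0,255,0)),(.019,b+.04,(255,0,0))])
overlay(p,(.5405,.2313),'pics/w%sp.png'%n,(200,220,360,340),[(.04,.06,(0,0,255)),(.039,.0625,(0,255,0)),(.0214,.069,(255,0,0))])
q=eyes.camera('scene'); cv2.imwrite('pics/q%s.png'%n,cv2.resize(q['image'][90:210,230:340,::-1],None,fx=5,fy=5));
E
python3 chk.py 13
```

```text
pos [0.5401 0.2302 0.0939] yaw of ty -0.29 tilt 0.02 gap 0.315 t 18.65
[0.5391 0.2308 0.085 ] [ 0.06 -0.1   0.89]
[ 0.00738711 -0.5657988  -1.46633734]
```

View pics/w13.png

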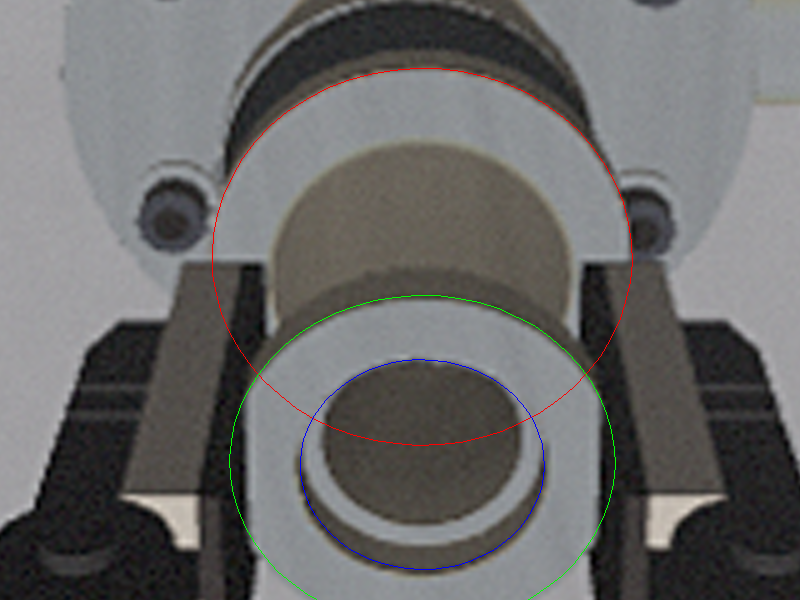

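View pics/w13p.png

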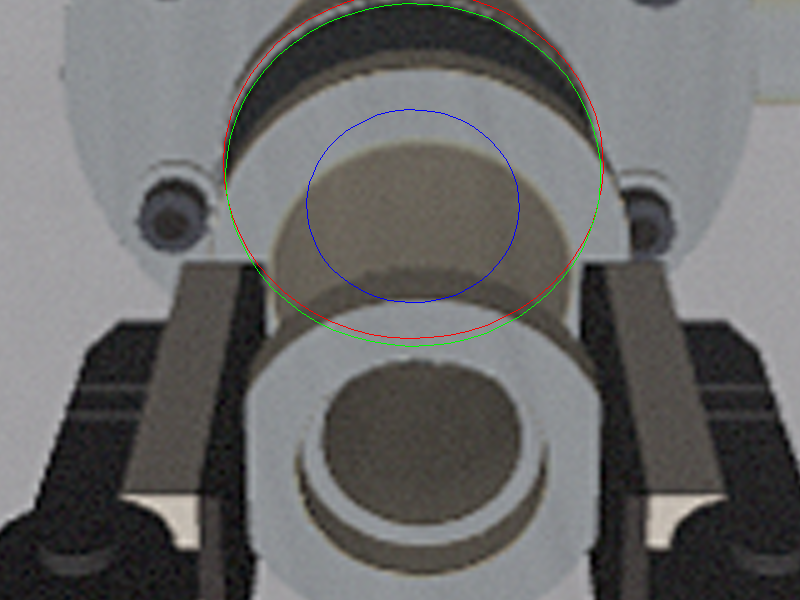

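View pics/q13.png

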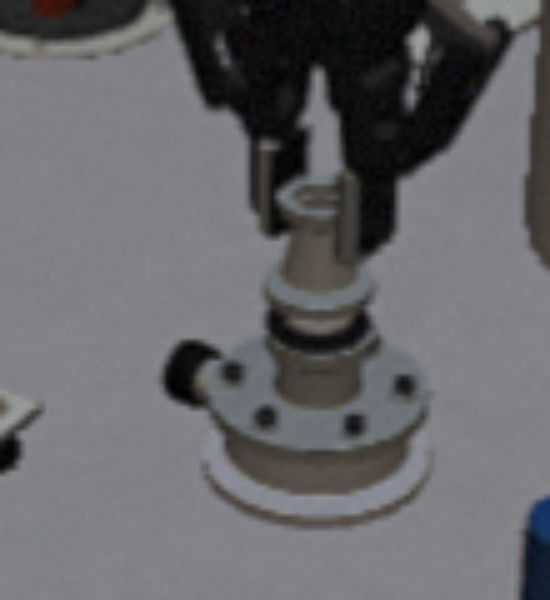

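Call:
move_arm --pt "0.8 0.06 -0.11 0 0" --pt "0.8 0.06 -0.11 0 0" --pt "0.8 0.06 -0.11 0.2 0" --pt "0.8 0.06 -0.11 0.4 0" --pt "0.8 0.06 -0.11 0.6 0" --pt "0.8 0.06 -0.11 0.65 0" --pt "0.8 0.06 -0.11 0.65 0"

```text
time: 19.58
tool_pos: [0.5389, 0.2307, 0.0872]
eef_rot: [0.0, 0.709, 0.705, -0.0]
ft_force: [0.5, 0.1, -0.3]
finger_gap: 0.32
```

```bash
python3 chk.py 14
```

```text
pos [0.5389 0.2307 0.0873] yaw of ty -0.28 tilt 0.01 gap 0.316 t 19.62
[0.5391 0.2308 0.085 ] [0.01 0.02 0.23]
[-0.18402214 -0.55266498 -1.47349884]
```

View pics/w14p.png

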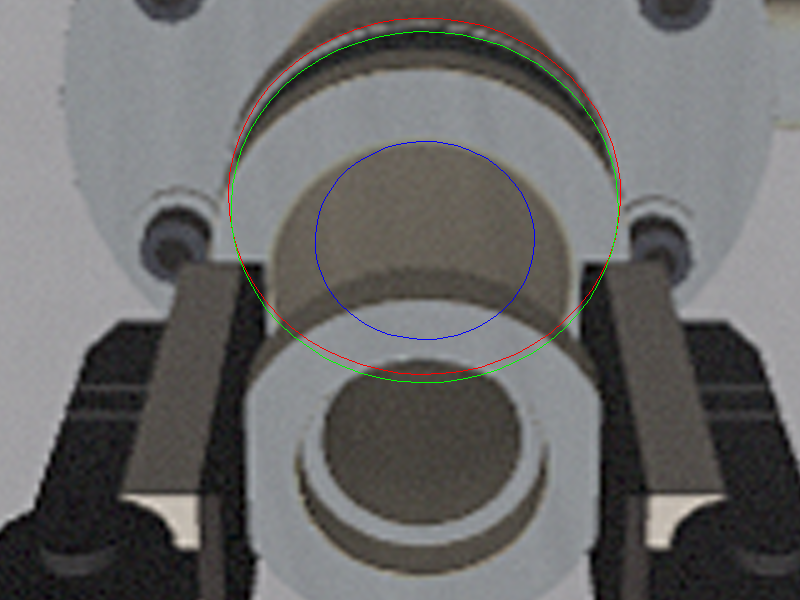

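View pics/q14.png

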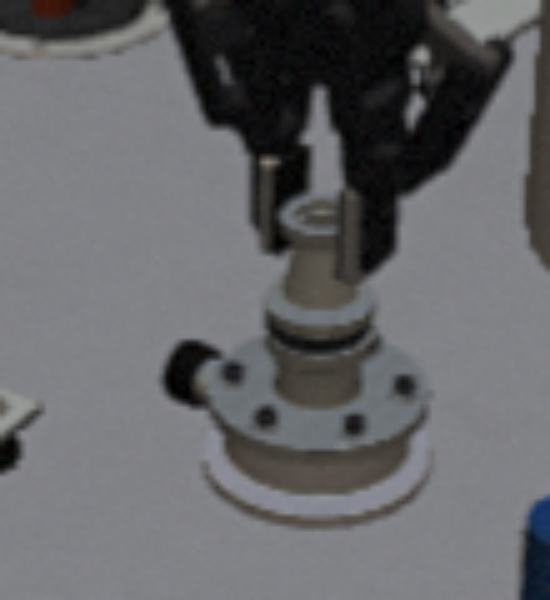

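Call:
move_arm --pt "0.8 0.01 0.01 0.1 0" --pt "0.8 0.01 0.01 0.2 0" --pt "0.8 0.01 0.01 0.22 0" --pt "0.8 0.01 0.01 0.22 0" --pt "0.3 0.01 0.01 0.22 0" --pt "0 0.01 0.01 0.22 0" --pt "-0.2 0.01 0.01 0.22 0" --pt "-0.2 0.01 0.01 0.22 0"

```text
time: 20.68
tool_pos: [0.5391, 0.2309, 0.0851]
eef_rot: [0.0, 0.709, 0.705, 0.0]
ft_force: [1.3, 0.2, 0.4]
finger_gap: 0.595
```

Run:
```python
from h import *
p=eyes.camera('wrist'); rows([]); print(ctrl.observe()['ft_force'])
overlay(p,(.5405,.2313),'pics/w15.png',(200,220,360,340),[(.04,.071,(0,0,255)),(.03,.105,(0,255,0)),(.019,.105,(255,0,0))])
q=eyes.camera('scene'); 
overlay(q,(.5391,.231),'pics/q15.png',(230,90,340,210),[(.04,.071,(0,0,255)),(.03,.105,(0,255,0)),(.019,.105,(255,0,0)),(.04,.06,(0,255,255))])
```

```text
pos [0.539  0.2309 0.0851] yaw of ty -0.28 tilt 0.01 gap 0.599 t 20.73
[-0.47200837  0.53248685 -1.06183257]
```

View pics/w15.png

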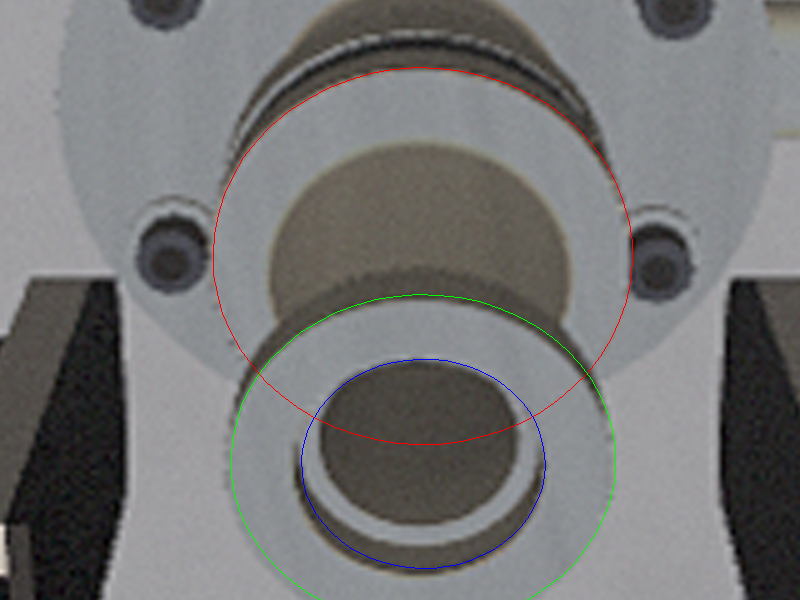

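View pics/q15.png

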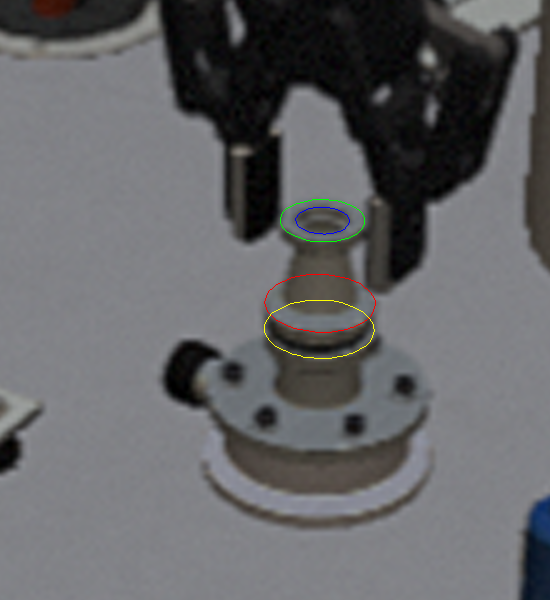

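Call:
move_arm --pt "-0.3 0 0 -2 0" --pt "-0.5 0 0 -6 0" --pt "-0.5 -1 -2 -8.5 0" --pt "-0.5 -2 -6 -8.5 0" --pt "-0.5 -3.5 -10.5 -7.5 0" --pt "-0.5 -4 -13.3 -6.5 0" --pt "-0.5 -4 -13.3 -6.5 0" --pt "-0.5 -4 -13.3 -6.5 0" --pt "-0.5 -4 -13.3 -6.5 0"

```text
time: 21.9
tool_pos: [0.4072, 0.1921, 0.1503]
eef_rot: [0.0, 0.709, 0.705, 0.001]
ft_force: [-0.3, 0.1, -0.1]
finger_gap: 0.751
```

Run:
```python
from h import *
p=eyes.camera('wrist'); save(p,'w16.png'); rows([]); c=circ(p,'small_ring_center',.0065); rows([c.tolist()+[.004]])
print(ctrl.observe()['joints'])
```

```text
pos [0.407  0.192  0.1502] yaw of ty -0.34 tilt 0.09 gap 0.756 t 21.95
small_ring_center 0.78 ctr [0.4042 0.1883] diam 0.0288 res 0.0004
pos [0.4067 0.1918 0.1502] yaw of ty -0.33 tilt 0.07 gap 0.75 t 22.0
[0.4042 0.1883 0.004 ] [-0.36 -0.26 14.61]
[-0.26052617  0.6422638  -0.4437288   2.15192005  0.60582422  0.46854788
 -1.18331484]
```

View pics/w16.png

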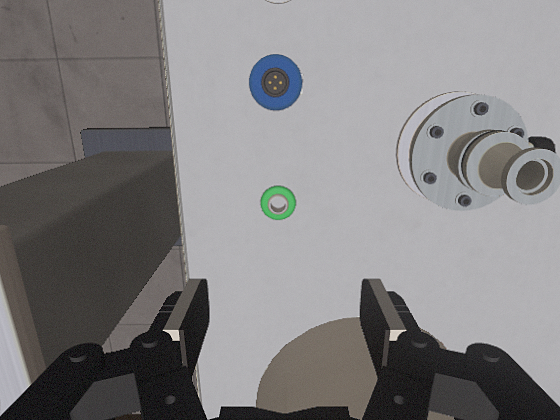

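Call:
move_arm --pt "-0.5 -0.38 -0.39 4 0" --pt "-0.5 -0.38 -0.39 8 0" --pt "-0.5 -0.38 -0.39 11.5 0" --pt "-0.5 -0.38 -0.39 13.5 0" --pt "-0.5 -0.38 -0.39 14 0" --pt "-0.5 -0.38 -0.39 14 0" --pt "-0.5 -0.38 -0.39 14 0" --pt "-0.5 -0.38 -0.39 14 0"

```text
time: 23.0
tool_pos: [0.4023, 0.1877, 0.0101]
eef_rot: [0.0, 0.709, 0.705, 0.0]
ft_force: [-0.2, -0.3, -0.3]
finger_gap: 0.746
```

Run:
```python
from h import *
p=eyes.camera('wrist'); save(p,'w17.png'); rows([]); c=circ(p,'small_ring_center',.0065); rows([(c[0]-.0013,c[1]-.0002,.0045)])
```

```text
pos [0.4023 0.1877 0.0102] yaw of ty -0.33 tilt 0.03 gap 0.751 t 23.05
small_ring_center 0.79 ctr [0.4038 0.1883] diam 0.0294 res 0.0002
pos [0.4023 0.1878 0.0103] yaw of ty -0.32 tilt 0.04 gap 0.75 t 23.1
[0.4025 0.1881 0.0045] [0.03 0.03 0.58]
```

View pics/w17.png

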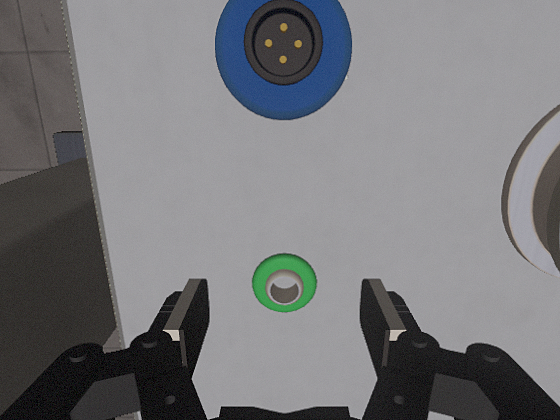

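Call:
move_arm --pt "-0.5 0.03 0.03 0.4 0" --pt "-0.5 0.03 0.03 0.55 0" --pt "-0.5 0.03 0.03 0.55 0" --pt "0.2 0.03 0.03 0.55 0" --pt "0.8 0.03 0.03 0.55 0" --pt "0.8 0.03 0.03 0.55 0" --pt "0.8 0.03 0.03 0.55 0" --pt "0.8 0.03 0.03 0.55 0"

```text
time: 24.1
tool_pos: [0.4022, 0.188, 0.005]
eef_rot: [0.0, 0.709, 0.705, 0.0]
ft_force: [-0.7, 0.9, 5.4]
finger_gap: 0.289
```

Call:
move_arm --pt "0.8 0 0 -3 0" --pt "0.8 0 0 -8 0" --pt "0.8 0 0 -13 0" --pt "0.8 0 1 -16 0" --pt "0.8 0.5 6 -16 0" --pt "0.8 2 11 -15 0" --pt "0.8 2.5 13.6 -14 0" --pt "0.8 2.5 13.6 -14 0" --pt "0.8 2.5 13.6 -14 0" --pt "0.8 2.5 13.6 -14 0"

```text
time: 25.35
tool_pos: [0.5371, 0.2123, 0.145]
eef_rot: [0.0, 0.708, 0.706, -0.0]
ft_force: [-0.5, -0.2, 0.5]
finger_gap: 0.29
```

Run:
```python
from h import *
p=eyes.camera('wrist'); save(p,'w18.png'); rows([]); z=ctrl.observe()['tool_pos'][2]
c=circ(p,'small_ring_center',z+.0017)
overlay(p,(.5405,.2313),'pics/w18o.png',(200,180,360,300),[(.04,.071,(0,0,255)),(.03,.105,(0,255,0)),(.019,.105,(255,0,0))])
```

```text
pos [0.5374 0.2123 0.145 ] yaw of ty -0.21 tilt 0.03 gap 0.288 t 25.4
small_ring_center 0.84 ctr [0.5386 0.2128] diam 0.0285 res 0.0009
```

View pics/w18.png

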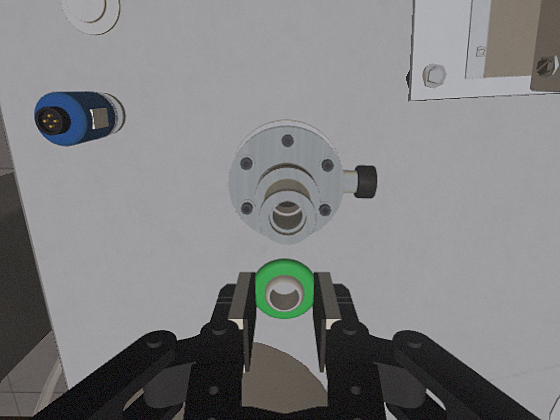

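View pics/w18o.png

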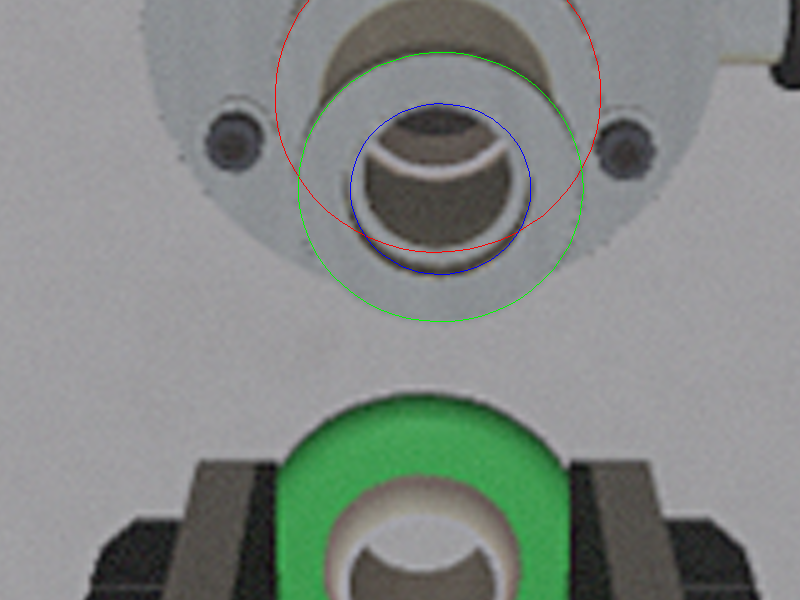

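Call:
move_arm --pt "0.8 0.9 0.17 0 0" --pt "0.8 1.85 0.17 0.5 0" --pt "0.8 1.85 0.17 1.5 0" --pt "0.8 1.85 0.17 2.5 0" --pt "0.8 1.85 0.17 2.5 0" --pt "0.8 1.85 0.17 2.5 0" --pt "0.8 1.85 0.17 2.5 0"

```text
time: 26.32
tool_pos: [0.5403, 0.2308, 0.1199]
eef_rot: [0.0, 0.709, 0.705, 0.0]
ft_force: [-0.3, 0.7, 0.0]
finger_gap: 0.291
```

Run:
```python
from h import *
p=eyes.camera('wrist'); rows([(.539,.2308,.1058)]); z=ctrl.observe()['tool_pos'][2]
c=circ(p,'small_ring_center',z+.0017)
overlay(p,(.5405,.2313),'pics/w19o.png',(200,220,360,340),[(.04,.071,(0,0,255)),(.03,.105,(0,255,0)),(.019,.105,(255,0,0))])
```

```text
pos [0.5403 0.2308 0.1199] yaw of ty -0.3 tilt 0.04 gap 0.289 t 26.38
[0.539  0.2308 0.1058] [-0.   -0.13  1.41]
small_ring_center 0.79 ctr [0.5419 0.2314] diam 0.0283 res 0.0009
```

View pics/w19o.png

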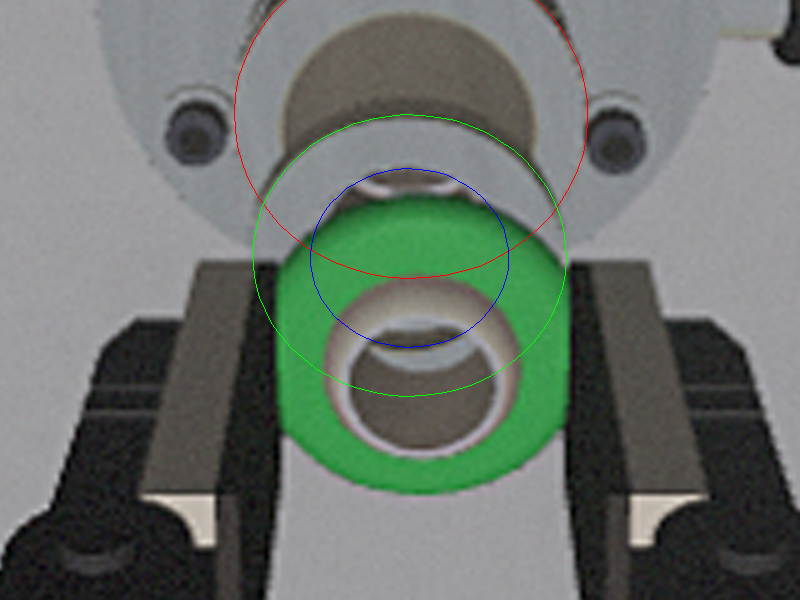

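Call:
move_arm --pt "0.8 0 -0.14 0 0" --pt "0.8 0 -0.14 0.2 0" --pt "0.8 0 -0.14 0.5 0" --pt "0.8 0 -0.14 0.8 0" --pt "0.8 0 -0.14 1.1 0" --pt "0.8 0 -0.14 1.25 0" --pt "0.8 0 -0.14 1.25 0" --pt "0.8 0 -0.14 1.25 0"

```text
time: 27.42
tool_pos: [0.5387, 0.2309, 0.1071]
eef_rot: [0.0, 0.709, 0.705, 0.0]
ft_force: [-0.0, 0.1, -0.5]
finger_gap: 0.292
```

Run:
```python
from h import *
p=eyes.camera('wrist'); rows([(.539,.2308,.1058)]); z=ctrl.observe()['tool_pos'][2]
print(ctrl.observe()['ft_force'])
c=circ(p,'small_ring_center',z+.0017)
overlay(p,(.5405,.2313),'pics/w20o.png',(200,220,360,340),[(.04,.071,(0,0,255)),(.03,.105,(0,255,0)),(.019,.105,(255,0,0))])
q=eyes.camera('scene'); cv2.imwrite('pics/q20.png',cv2.resize(q['image'][90:210,230:340,::-1],None,fx=5,fy=5));
```

```text
pos [0.5388 0.2309 0.1072] yaw of ty -0.28 tilt 0.01 gap 0.292 t 27.48
[0.539  0.2308 0.1058] [-0.01  0.02  0.14]
[-0.00386997  0.40572553 -0.13654704]
small_ring_center 0.74 ctr [0.5402 0.2314] diam 0.0288 res 0.0008
```

View pics/w20o.png

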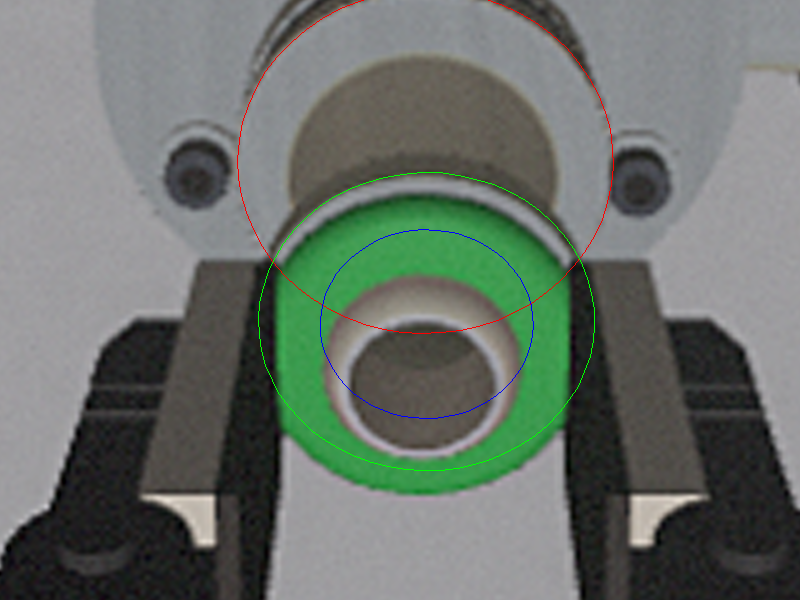

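View pics/q20.png

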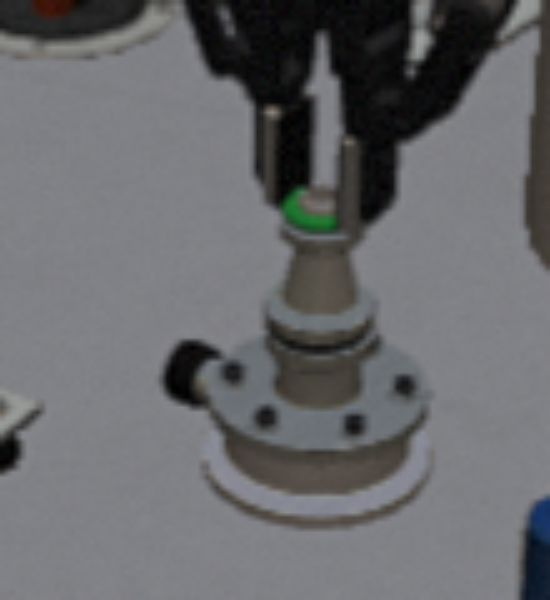

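Call:
move_arm --pt "0.8 0 0.02 0.08 0" --pt "0.8 0 0.02 0.1 0" --pt "0.8 0 0.02 0.1 0" --pt "0.3 0 0.02 0.1 0" --pt "0 0 0.02 0.1 0" --pt "-0.1 0 0.02 0.1 0" --pt "-0.2 0 0.02 0.1 0"

```text
time: 28.45
tool_pos: [0.5389, 0.2308, 0.106]
eef_rot: [0.0, 0.709, 0.705, -0.0]
ft_force: [-0.4, 0.4, -0.6]
finger_gap: 0.602
```

Run:
```python
from h import *
p=eyes.camera('wrist'); rows([])
print(ctrl.observe()['ft_force'])
c=circ(p,'small_ring_center',.1075)
overlay(p,(.5405,.2313),'pics/w21o.png',(200,220,360,340),[(.04,.071,(0,0,255)),(.029,.1075,(0,255,0)),(.0136,.114,(255,0,0))])
q=eyes.camera('scene'); cv2.imwrite('pics/q21.png',cv2.resize(q['image'][90:210,230:340,::-1],None,fx=5,fy=5));
```

```text
pos [0.5389 0.2308 0.1061] yaw of ty -0.28 tilt 0.0 gap 0.603 t 28.5
[1.05367753 0.69642745 0.15223751]
small_ring_center 0.83 ctr [0.5405 0.2311] diam 0.0291 res 0.0003
```

View pics/w21o.png

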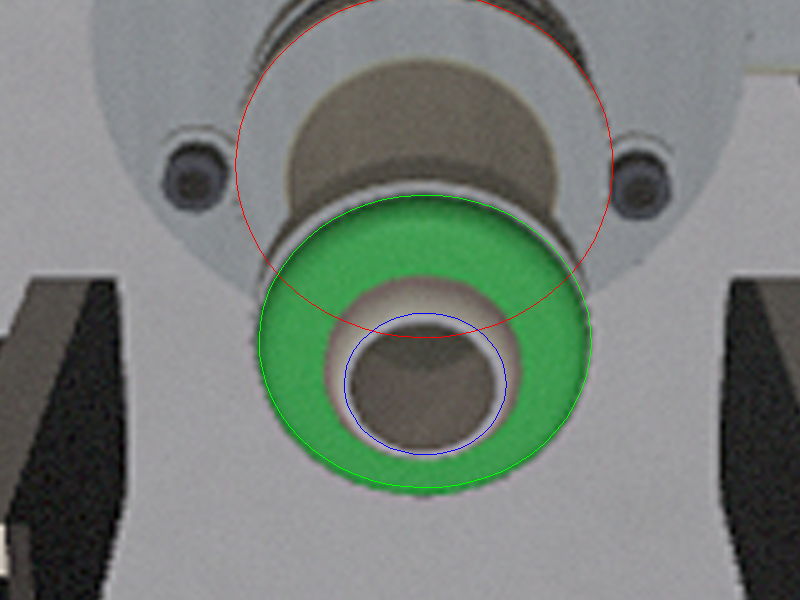

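View pics/q21.png

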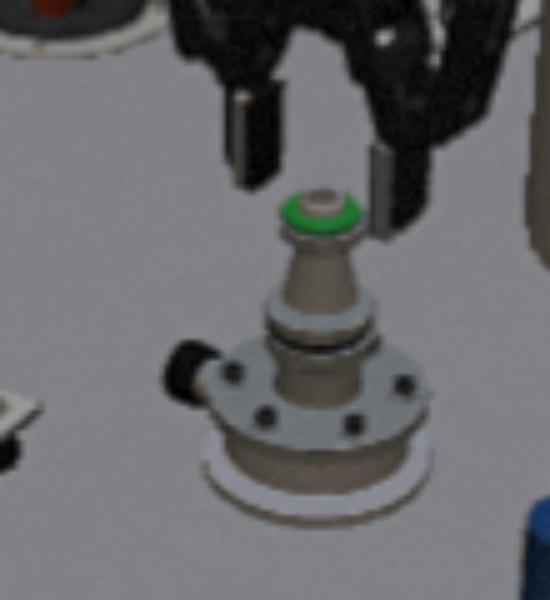

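Call:
move_arm --pt "-0.3 0 0 -2 0" --pt "-0.5 0 0 -6 0" --pt "-0.5 1 -2 -7 0" --pt "-0.5 2 -6 -7 0" --pt "-0.5 3 -11 -7 0" --pt "-0.5 4 -13.4 -6.5 0" --pt "-0.5 4 -13.4 -6.5 0" --pt "-0.5 4 -13.4 -6.5 0" --pt "-0.5 4 -13.4 -6.5 0"

```text
time: 29.72
tool_pos: [0.4062, 0.271, 0.1711]
eef_rot: [0.0, 0.71, 0.705, 0.0]
ft_force: [0.6, -0.3, -1.0]
finger_gap: 0.751
```

Run:
```python
from h import *
p=eyes.camera('wrist'); save(p,'w22.png'); rows([]); 
import pickle; pickle.dump(p,open('p22.pkl','wb'))
overlay(p,(.4055,.279),'pics/w22o.png',(205,130,365,250),[(.032,.062,(0,0,255)),(.016,.072,(0,255,0)),(.03,0.003,(255,0,0))])
```

```text
pos [0.4061 0.271  0.171 ] yaw of ty -0.41 tilt 0.03 gap 0.755 t 29.77
```

View pics/w22.png

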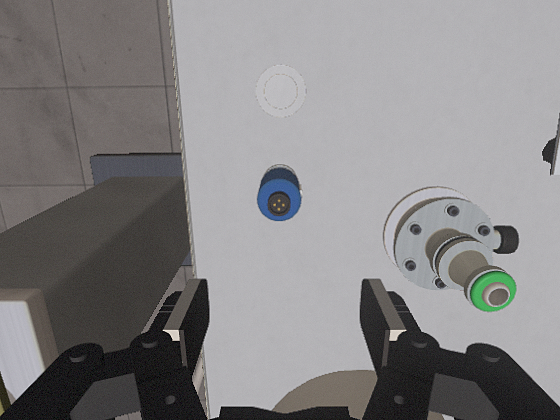

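View pics/w22o.png

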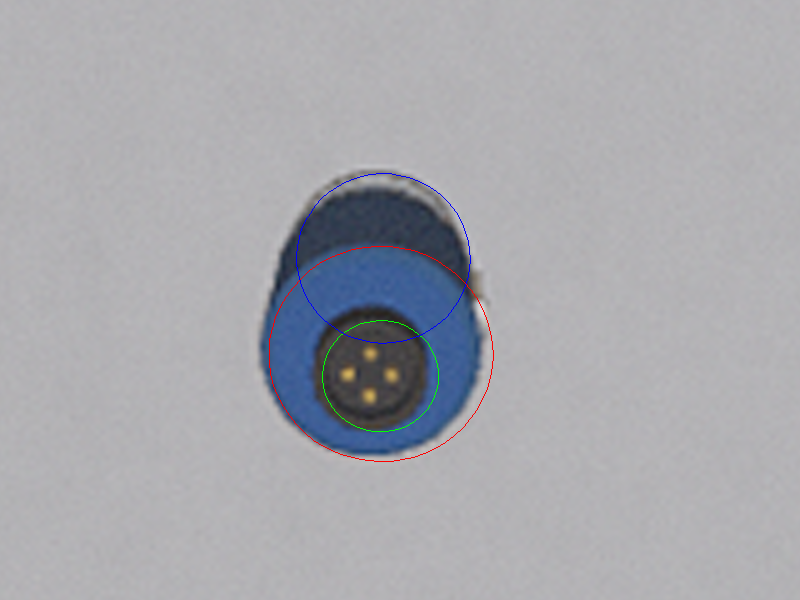

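Run:
```python
import cv2
a=cv2.imread('pics/w18.png')[80:155,20:140]; b=cv2.imread('pics/w5.png')[80:155,70:190]
import numpy as np
cv2.imwrite('pics/z.png',cv2.resize(np.hstack([a,b]),None,fx=3.3,fy=3.3,interpolation=cv2.INTER_CUBIC))
```

```text
(no output)
```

View pics/z.png

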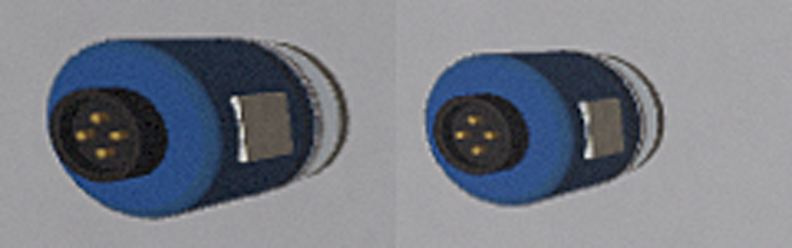

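Call:
move_arm --pt "-0.5 0.7 -0.2 0 -10" --pt "-0.5 0.7 -0.2 0 -20" --pt "-0.5 0.7 -0.2 0 -30"

```text
time: 30.15
tool_pos: [0.4038, 0.2782, 0.171]
eef_rot: [0.0, 0.5, 0.866, 0.0]
ft_force: [-0.3, 0.0, 0.0]
finger_gap: 0.752
```

Run:
```python
from h import *
rows([]); print(np.round(ctrl.observe()['joints'],2))
```

```text
pos [0.4038 0.2782 0.171 ] yaw of ty 29.96 tilt 0.01 gap 0.752 t 30.15
[-0.2   0.73 -0.83  2.01  0.79  0.76 -0.99]
```

Call:
move_arm --pt "-0.5 0 0 0 -10" --pt "-0.5 0 0 0 -20" --pt "-0.5 0 0 0 -30" --pt "-0.5 0 0 0 -40" --pt "-0.5 0 0 0 -50" --pt "-0.5 0 0 0 -60" --pt "-0.5 0 0 0 -60" --pt "-0.5 0 0 0 -60"

```text
time: 31.15
tool_pos: [0.4035, 0.2782, 0.171]
eef_rot: [-0.0, 0.004, 1.0, -0.0]
ft_force: [-0.6, -0.5, 0.5]
finger_gap: 0.752
```

Run:
```python
from h import *
rows([]); print(np.round(ctrl.observe()['joints'],2))
p=eyes.camera('wrist'); save(p,'w23.png'); rows([])
overlay(p,(.4045,.279),'pics/w23o.png',(205,130,365,250),[(.032,.062,(0,0,255)),(.016,.072,(0,255,0)),(.03,0.003,(255,0,0))])
```

```text
pos [0.4035 0.2782 0.171 ] yaw of ty 89.49 tilt 0.01 gap 0.752 t 31.15
[-0.08  0.83 -1.09  2.    0.95  0.93 -0.12]
pos [0.4034 0.2783 0.1711] yaw of ty 89.55 tilt 0.01 gap 0.751 t 31.2
```

View pics/w23.png

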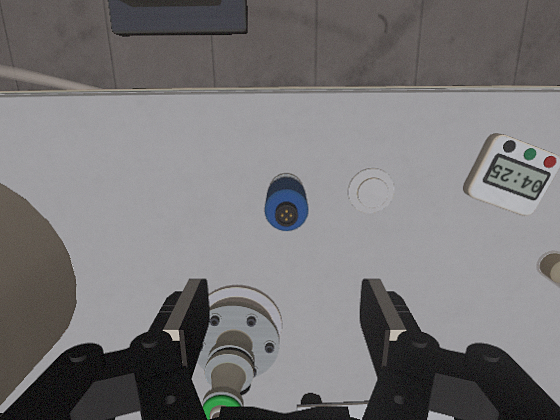

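View pics/w23o.png

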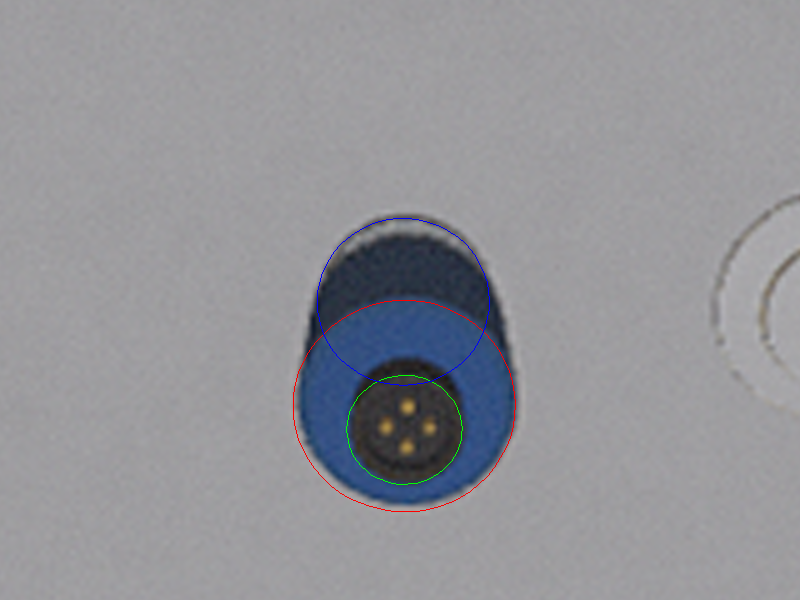

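Call:
move_arm --pt "-0.5 -0.1 0 3 0" --pt "-0.5 -0.1 0 7 0" --pt "-0.5 -0.1 0 11 0" --pt "-0.5 -0.1 0 14 0" --pt "-0.5 -0.1 0 15.1 0" --pt "-0.5 -0.1 0 15.1 0" --pt "-0.5 -0.1 0 15.1 0" --pt "-0.5 -0.1 0 15.1 0"

```text
time: 32.2
tool_pos: [0.4047, 0.2789, 0.0211]
eef_rot: [0.001, 0.003, 1.0, 0.001]
ft_force: [-0.4, 0.1, 0.5]
finger_gap: 0.752
```

Run:
```python
from h import *
rows([]); print(np.round(ctrl.observe()['ft_force'],2))
p=eyes.camera('wrist'); save(p,'w24.png'); rows([])
overlay(p,(.404,.2794),'pics/w24o.png',(205,220,365,340),[(.032,.062,(0,0,255)),(.016,.072,(0,255,0)),(.03,0.003,(255,0,0))])
```

```text
pos [0.4047 0.2789 0.0211] yaw of ty 89.7 tilt 0.11 gap 0.752 t 32.2
[-0.39  0.07  0.45]
pos [0.4046 0.2788 0.0209] yaw of ty 89.69 tilt 0.09 gap 0.747 t 32.25
```

View pics/w24.png

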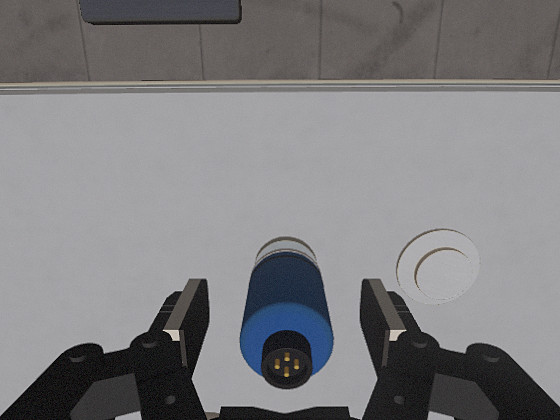

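View pics/w24o.png

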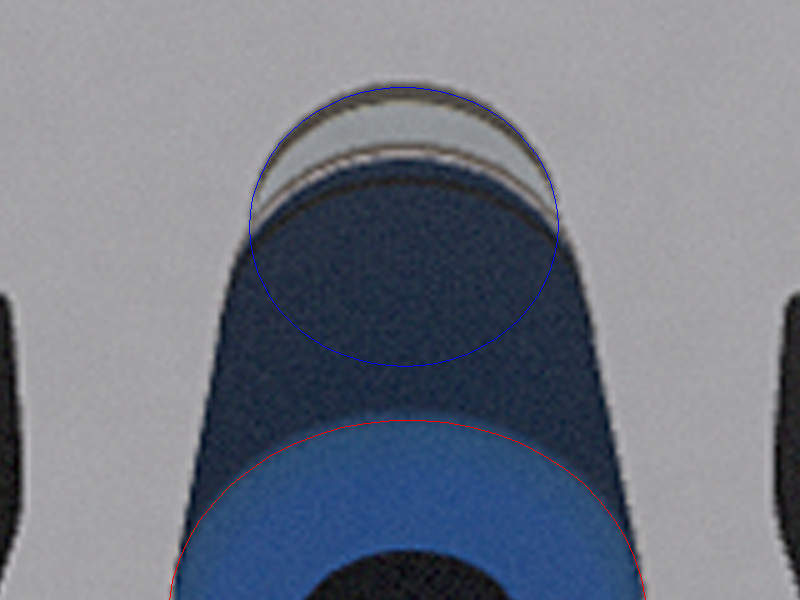

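Call:
move_arm --pt "-0.5 0 -0.03 0 0" --pt "0 0 -0.03 0 0" --pt "0.8 0 -0.03 0 0" --pt "0.8 0 -0.03 0 0" --pt "0.8 0 -0.03 0 0" --pt "0.8 0 -0.03 0 0" --pt "0.8 0 -0.03 0 0"

```text
time: 33.12
tool_pos: [0.4042, 0.2783, 0.0203]
eef_rot: [0.0, 0.002, 1.0, 0.0]
ft_force: [-0.6, -0.3, 5.1]
finger_gap: 0.364
```

Run:
```python
from h import *
rows([]); print(np.round(ctrl.observe()['ft_force'],2))
p=eyes.camera('wrist'); t=ctrl.observe()['tool_pos']
overlay(p,(.404,.2794),'pics/w25o.png',(205,220,365,340),[(.032,.062,(0,0,255)),(.016,.072,(0,255,0)),(.03,0.003,(255,0,0))])
```

```text
pos [0.4042 0.2783 0.0203] yaw of ty 89.72 tilt 0.02 gap 0.364 t 33.12
[-0.59 -0.26  5.14]
```

View pics/w25o.png

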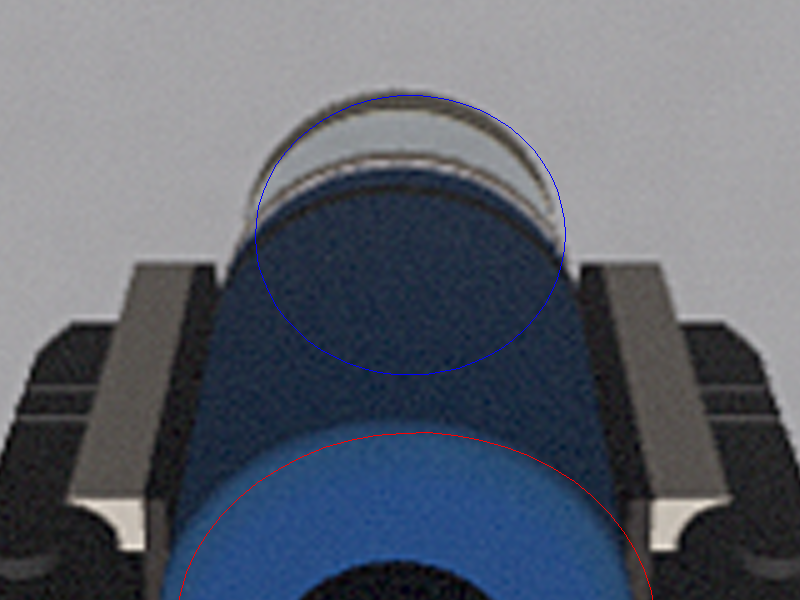

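Call:
move_arm --pt "0.8 0 0 -3 0" --pt "0.8 0 0 -7 0" --pt "0.8 0 0 -12 0" --pt "0.8 -0.5 -0.5 -15 0" --pt "0.8 -3 -2 -15 0" --pt "0.8 -7 -4 -15 0" --pt "0.8 -10.5 -4.7 -15 0" --pt "0.8 -10.5 -4.7 -15 0" --pt "0.8 -10.5 -4.7 -15 0" --pt "0.8 -10.5 -4.7 -15 0"

```text
time: 34.42
tool_pos: [0.5077, 0.2311, 0.17]
eef_rot: [-0.0, 0.001, 1.0, -0.0]
ft_force: [-0.1, -0.0, -1.6]
finger_gap: 0.357
```

```bash
cat > chk2.py <<'E'
from h import *
import sys
n=sys.argv[1]
p=eyes.camera('wrist'); save(p,'w%s.png'%n); rows([(.5390,.2308,.1303)]); print(ctrl.observe()['ft_force'], np.round(ctrl.observe()['joints'],2))
t=ctrl.observe()['tool_pos']; b=t[2]-.0203
overlay(p,(t[0]-.0003,t[1]+.0005),'pics/w%sg.png'%n,(200,170,360,290),[(.03,b+.003,(0,0,255)),(.032,b+.062,(0,255,0))])
overlay(p,(.5405,.2313),'pics/w%sp.png'%n,(200,170,360,290),[(.029,.1075,(0,0,255)),(.0136,.114,(0,255,255)),(.03,.105,(255,0,0)),(.04,.071,(255,0,255))])
circ(p,'small_ring_center',.1075)
E
python3 chk2.py 26
```

```text
pos [0.5078 0.2312 0.1701] yaw of ty 89.85 tilt 0.03 gap 0.363 t 34.48
[0.539  0.2308 0.1303] [-3.12 -0.03  3.98]
[ 1.05019232  0.25669168 -1.48041039] [ 0.06  0.89 -1.06  1.81  0.92  1.03  0.19]Traceback (most recent call last):
  File "chk2.py", line 8, in <module>
    circ(p,'small_ring_center',.1075)
    ~~~~^^^^^^^^^^^^^^^^^^^^^^^^^^^^^
  File "h.py", line 24, in circ
    r=eyes.regions_of(p,th)[k]
      ~~~~~~~~~~~~~~~~~~~~~^^^
IndexError: list index out of range
```

View pics/w26.png

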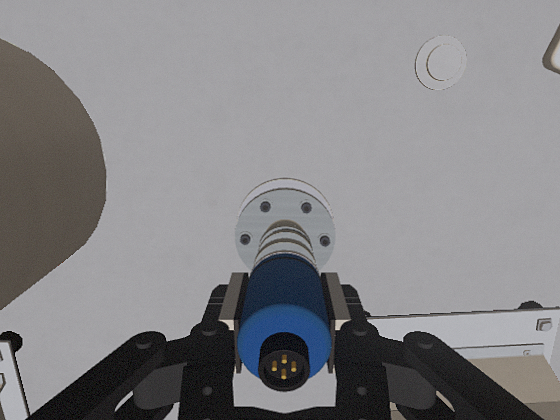

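View pics/w26p.png

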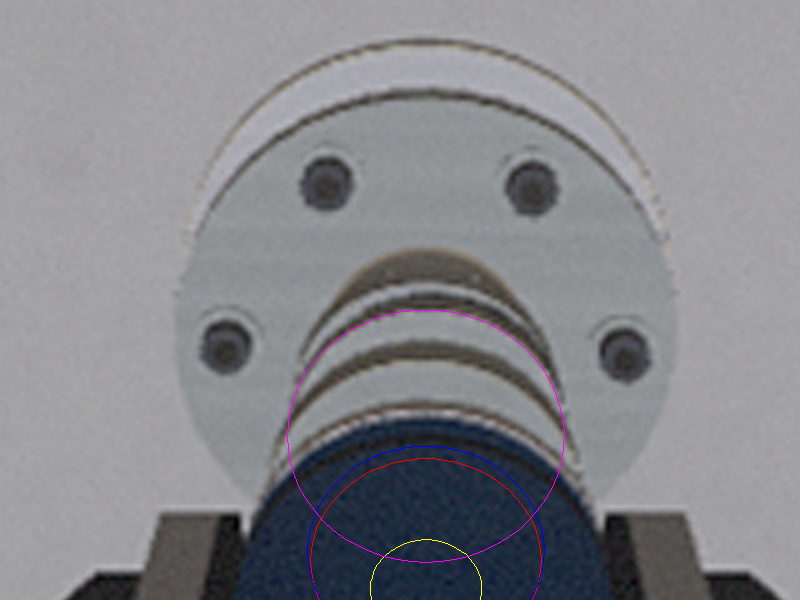

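View pics/w26g.png

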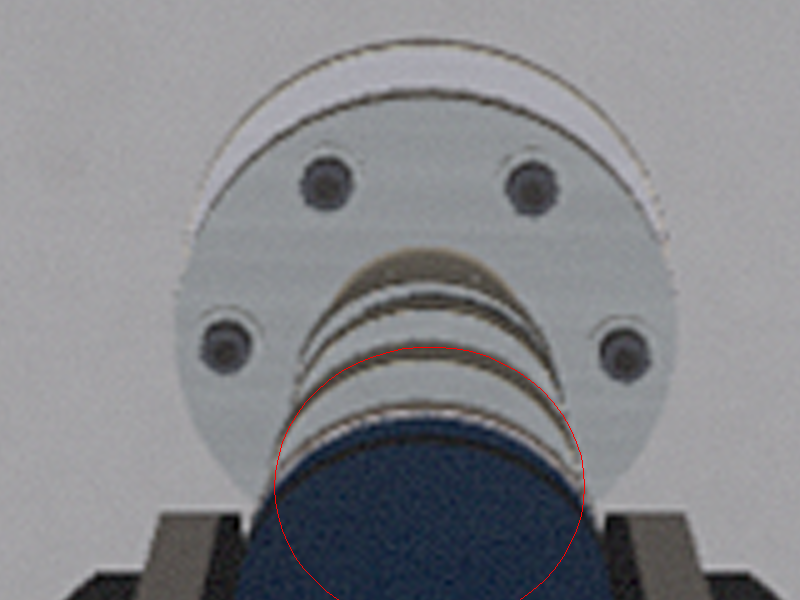

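Call:
move_arm --pt "0.8 -1 0 0 0" --pt "0.8 -2.5 0 0 0" --pt "0.8 -3.2 0 0.5 0" --pt "0.8 -3.2 0 1.5 0" --pt "0.8 -3.2 0 2.5 0" --pt "0.8 -3.2 0 2.8 0" --pt "0.8 -3.2 0 2.8 0" --pt "0.8 -3.2 0 2.8 0"

```text
time: 35.52
tool_pos: [0.5409, 0.2308, 0.1424]
eef_rot: [0.0, 0.002, 1.0, 0.0]
ft_force: [-0.3, -0.2, -1.1]
finger_gap: 0.362
```

```bash
sed -i '$d' chk2.py && sed -i 's/170,360,290/200,360,320/g' chk2.py
cat >> chk2.py <<'E'
for nm,box in (('scene',(230,70,350,190)),('side',(300,170,420,290))):
    q=eyes.camera(nm); 
    cv2.imwrite('pics/%s%s.png'%(nm,n),cv2.resize(q['image'][box[1]:box[3],box[0]:box[2],::-1],None,fx=5,fy=5,interpolation=cv2.INTER_CUBIC))
E
python3 chk2.py 27
```

```text
pos [0.541  0.2307 0.1424] yaw of ty 89.72 tilt 0.03 gap 0.361 t 35.58
[0.539  0.2308 0.1303] [0.2  0.   1.21]
[ 0.23468588  0.68639123 -1.75853975] [ 0.05  0.96 -1.03  1.74  0.95  1.03  0.23]
```

View pics/w27p.png

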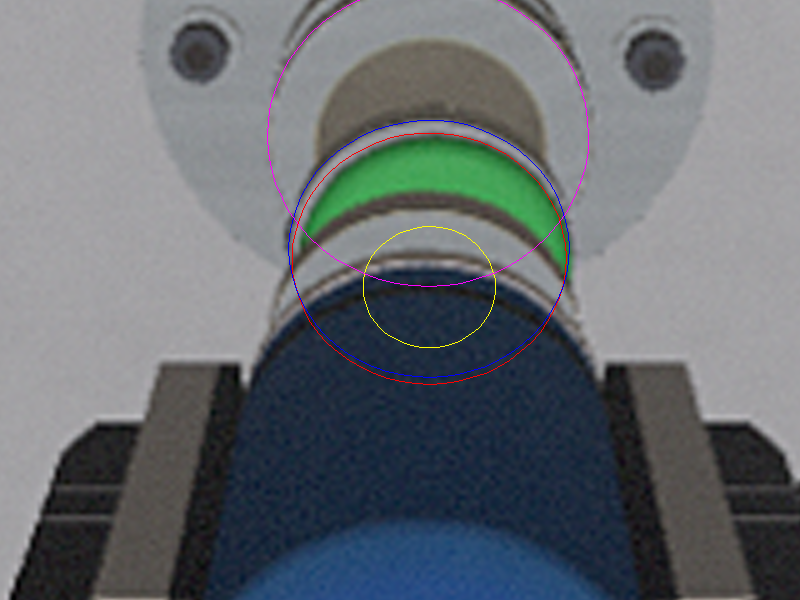

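View pics/w27g.png

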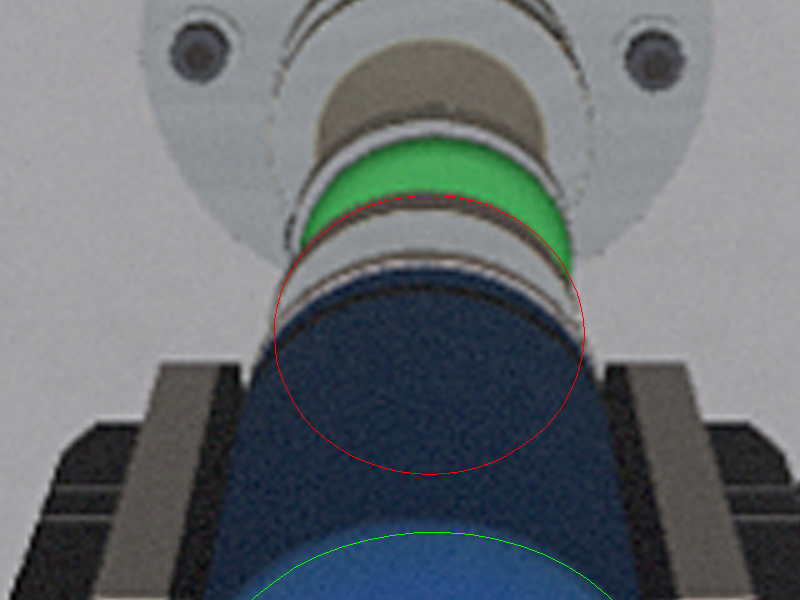

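View pics/scene27.png

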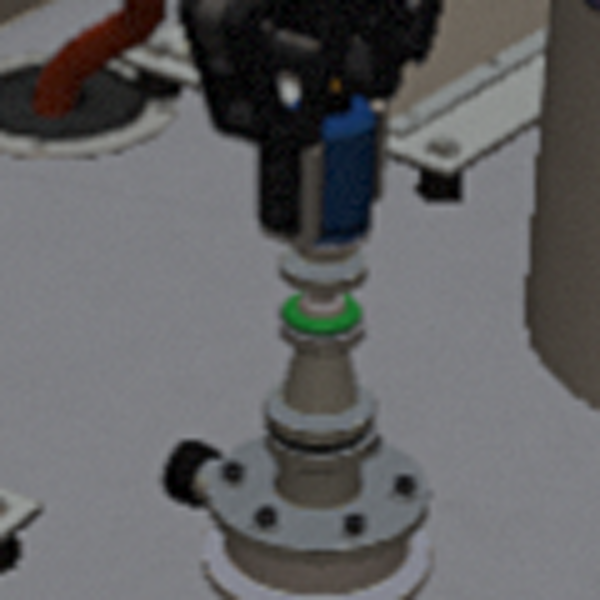

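View pics/side27.png

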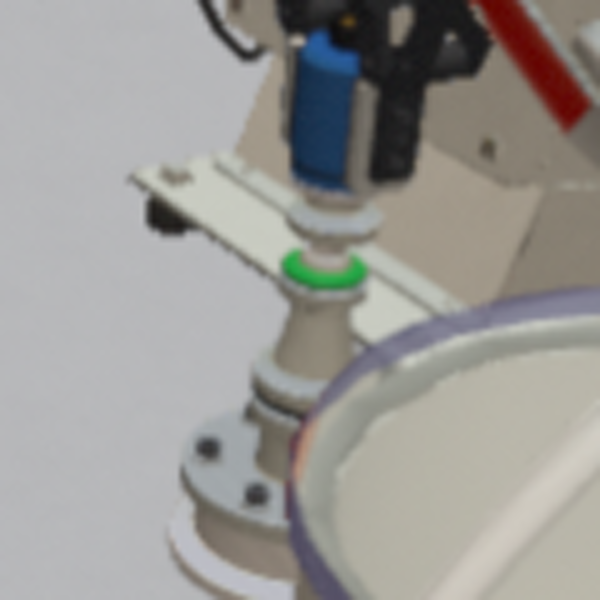

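Call:
move_arm --pt "0.8 0 0.06 0 0" --pt "0.8 0 0.06 0.2 0" --pt "0.8 0 0.06 0.4 0" --pt "0.8 0 0.06 0.6 0" --pt "0.8 0 0.06 0.8 0" --pt "0.8 0 0.06 0.95 0" --pt "0.8 0 0.06 0.95 0" --pt "0.8 0 0.06 0.95 0"

```text
time: 36.67
tool_pos: [0.5409, 0.2312, 0.1326]
eef_rot: [0.0, 0.002, 1.0, 0.0]
ft_force: [0.4, 0.1, -1.6]
finger_gap: 0.361
```

```bash
python3 chk2.py 28
```

```text
pos [0.541  0.2312 0.1327] yaw of ty 89.71 tilt 0.01 gap 0.362 t 36.73
[0.539  0.2308 0.1303] [ 0.2  -0.04  0.24]
[-0.52272352  0.21412755 -0.20207353] [ 0.05  0.97 -1.02  1.74  0.97  1.02  0.22]
```

View pics/w28p.png

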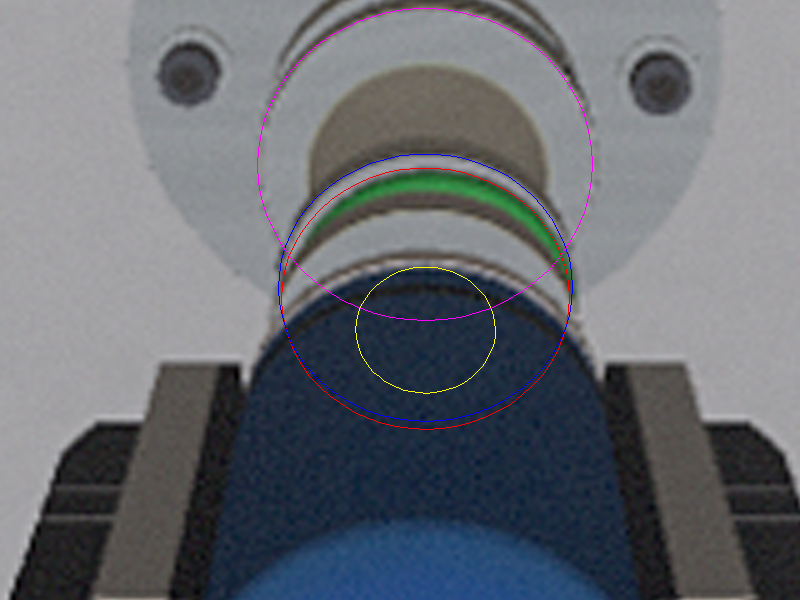

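View pics/scene28.png

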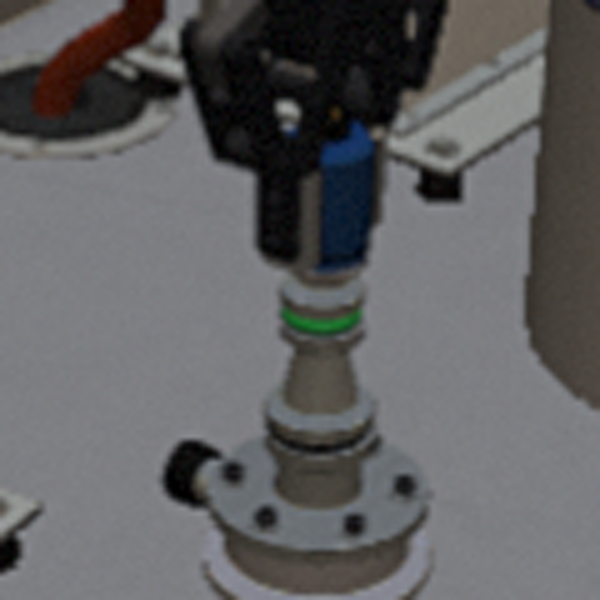

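View pics/side28.png

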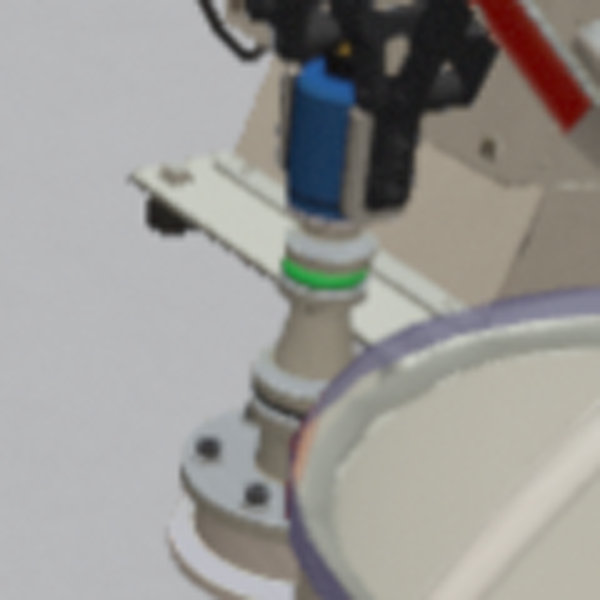

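Call:
move_arm --pt "0.8 0 0.03 0.1 0" --pt "0.8 0 0.03 0.2 0" --pt "0.8 0 0.03 0.24 0" --pt "0.8 0 0.03 0.24 0" --pt "0.8 0 0.03 0.24 0"

```text
time: 37.45
tool_pos: [0.5409, 0.2315, 0.1303]
eef_rot: [0.0, 0.002, 1.0, 0.0]
ft_force: [-0.5, -0.2, 1.2]
finger_gap: 0.36
```

```bash
python3 chk2.py 29
```

```text
pos [0.5409 0.2314 0.1303] yaw of ty 89.72 tilt 0.01 gap 0.361 t 37.5
[0.539  0.2308 0.1303] [ 0.19 -0.06 -0.  ]
[ 0.03017692 -1.31055261  0.33739572] [ 0.05  0.97 -1.02  1.75  0.97  1.02  0.22]
```

View pics/w29p.png

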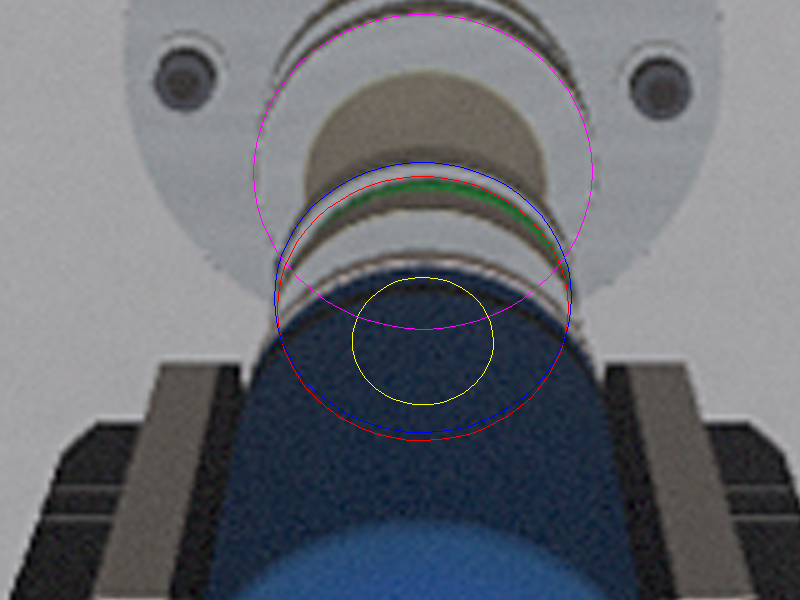

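View pics/scene29.png

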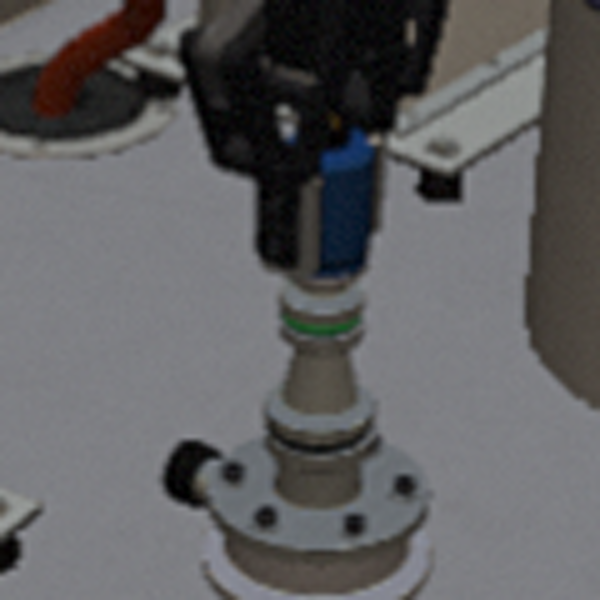

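Call:
move_arm --pt "0.2 0 0 0 0" --pt "0.1 0 0 0 0" --pt "0 0 0 0 0" --pt "-0.2 0 0 0 0" --pt "-0.4 0 0 0 0" --pt "-0.4 0 0 0 0"

```text
time: 38.35
tool_pos: [0.5409, 0.2314, 0.1302]
eef_rot: [0.0, 0.002, 1.0, -0.0]
ft_force: [-0.3, -0.3, 0.1]
finger_gap: 0.703
```

```bash
python3 chk2.py 30
```

```text
pos [0.5409 0.2314 0.1302] yaw of ty 89.72 tilt 0.01 gap 0.699 t 38.4
[0.539  0.2308 0.1303] [ 0.19 -0.06 -0.01]
[-0.19457861 -0.45271586 -0.42303794] [ 0.05  0.97 -1.02  1.75  0.97  1.02  0.22]
```

View pics/w30.png

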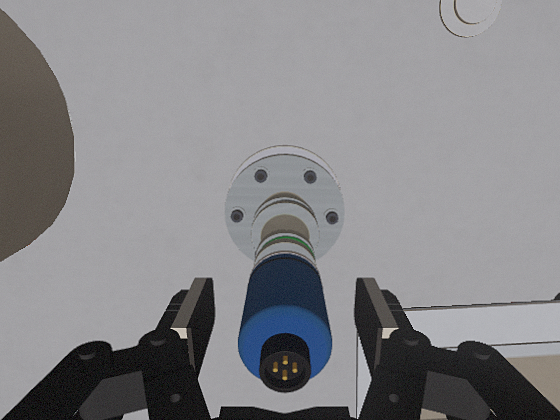

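View pics/scene30.png

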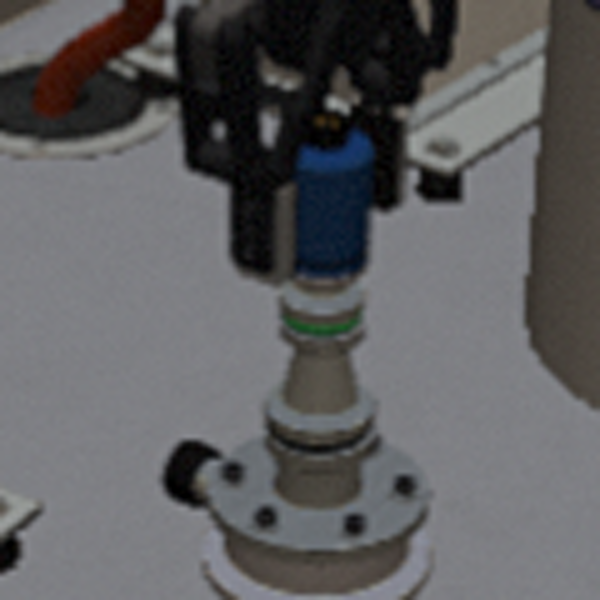

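Released, standing upright. Rising straight up clear of it.

Call:
move_arm --pt "-0.4 0 0 -2 0" --pt "-0.5 0 0 -5 0" --pt "-0.6 0 0 -8 0" --pt "-0.6 0 0 -11 0" --pt "-0.6 0 0 -13 0" --pt "-0.6 2 0 -13 0" --pt "-0.6 5 0 -13 0" --pt "-0.6 5 0 -13 0" --pt "-0.6 5 0 -13 0" --pt "-0.6 5 0 -13 0"

```text
time: 39.75
tool_pos: [0.4918, 0.2315, 0.2601]
eef_rot: [0.0, 0.003, 1.0, 0.0]
ft_force: [-0.8, 0.2, -0.2]
finger_gap: 0.802
```

```bash
python3 chk2.py 31
python3 - <<'E'
from h import *
q=eyes.camera('scene')
# plumb line check: axis with calibrated projection
C=[(.04,.071,(0,0,255)),(.03,.105,(0,255,0)),(.03,.116,(255,0,0)),(.032,.172,(0,255,255)),(.016,.182,(255,0,255))]
overlay(q,(.5391,.231),'pics/sceneF.png',(230,70,350,190),C)
q=eyes.camera('side'); overlay(q,(.5391,.231),'pics/sideF.png',(300,170,420,290),C)
E
```

```text
pos [0.4916 0.2316 0.2601] yaw of ty 89.64 tilt 0.01 gap 0.8 t 39.8
[0.539  0.2308 0.1303] [-4.74 -0.05 12.98]
[-0.18461029  0.65211497 -0.13962829] [ 0.1   0.77 -1.15  1.75  0.77  1.15  0.27]
```

View pics/sceneF.png

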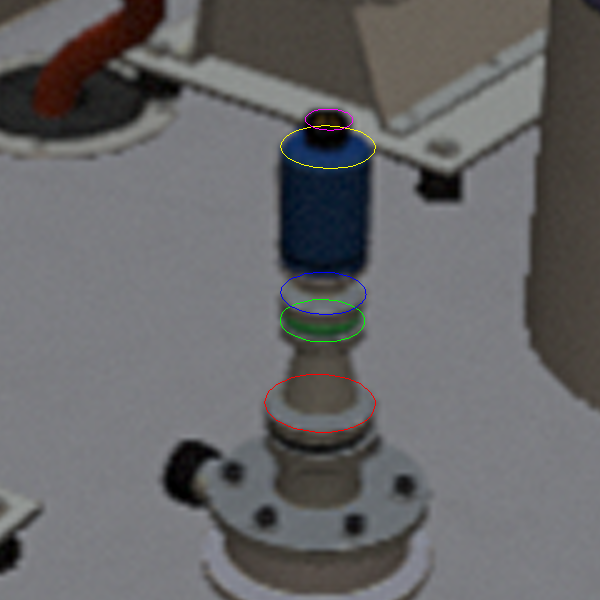

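View pics/sideF.png

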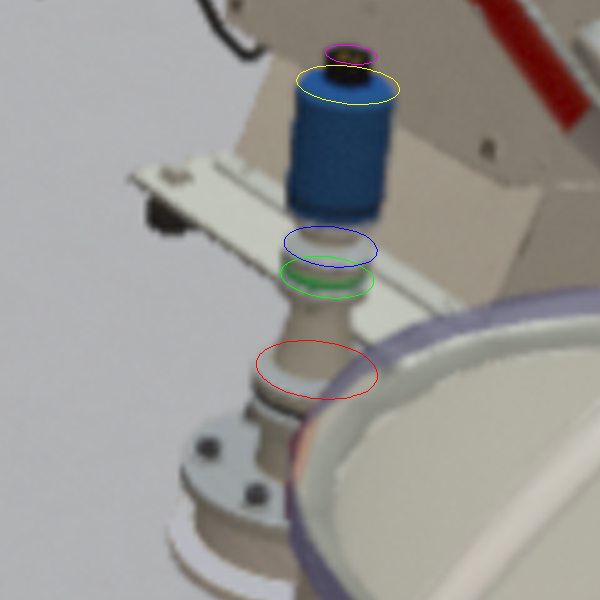

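View pics/w31.png

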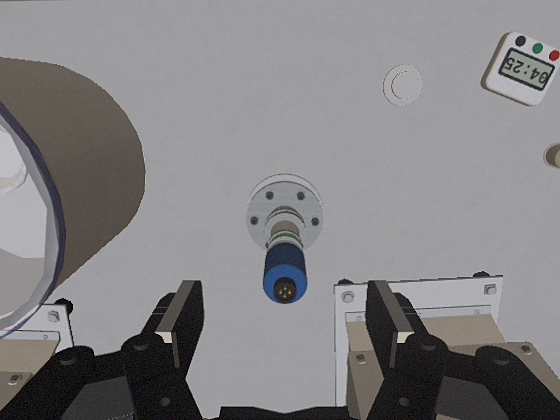

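Run:
```python
from station import ctrl
print(ctrl.job_done())
```

```text
the job is handed in; nothing more can be done
None
```

The gauge joint is built on the trap port in the required order: big ring, reducer (wide flange down), small ring, blue gauge head. I handed it in at about 40 s of the 109 s, and the interface gives no verdict, so what follows is from my own checks.

- **Seating:** After release, the wrist camera put both rings within about 0.3 mm of the port axis. The reducer's outlines matched their seated height. The gauge head reached its computed seat height with only about 1 N of contact force.
- **Uprightness:** Projected outlines in the scene and side pictures fit an upright stack, with an estimated tilt of at most 0.02 rad.
- **Disagreements:** For the gauge head, the position computed from the tool pose and the wrist picture differed by up to 2 mm in x. I followed the pictures. In the side picture all the outlines were also shifted by 1–2 pixels, which fits the stated calibration error.
- **Gauge grip:** I turned the gripper 90° for the gauge head, to keep the jaws off the raised plate on its side.
- **Bystanders:** The blank flange and timer show in the last wrist picture and look unmoved. The vial was not checked again, but the arm never came near it while placing parts. At hand-in the arm was about 8 cm above the gauge head, touching nothing.

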